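# Reballast a tray-seeder roller and hold its snap ring spread at the axle groove

### The arm

A 6-joint arm with a two-finger parallel gripper is mounted at the origin on the work surface. World frame = base frame: x ahead of the robot, y to its left, z up, the work surface at z = 0. Lengths are in m, angles in degrees, forces in N, time in s.
With the tool pointing down it reaches from about 0.375 to 0.9 m from the base axis. Payload 3.1 kg.
Tool frame: the origin (TCP) lies midway between the tips of the shut fingers; the grasp point (between the pads) lies 19 mm behind it; z points along the fingers, y is the direction in which the jaws open and shut (so a half turn about z gives the same grasp; the last joint's range is limited). The gripper opens to 87 mm and grips with 3 to 60 N. Pads are 19 mm wide; open, the fingers measure 117 mm over their backs; the gripper's body (75 mm by 190 mm) begins 51 mm behind the grasp point.
Start: joints at [53.142, 30.224, 82.088, -0, 67.689, -10.227], TCP at [0.28, 0.559, 0.223] pointing down, gripper open.
Joint ranges: [-176.69, 176.69], [-43.24, 126.21], [12.49, 139.97], [-82, 262], [0, 151.66], [-163.58, 163.58]. Speed limits (degrees/s): [159.86, 159.86, 180, 180, 180, 180].

### API

Orientations are given as a 3x3 rotation matrix whose columns are the frame's x, y, z axes.
In Python, from rig import status, vision, bot, models gives the robot as it stands.
- The arm moves only by the tool send_rows, never from a script. Its argument "moves" is a list of rows, each a list of 7 numbers: the shift along the tool's x, y, z in units of 25 mm (1.0 is 25 mm), then the turn, a rotation vector about the tool's x, y, z in units of 10 degrees (1.0 is 10 degrees), then the closure, from -1 (fully open) to 1 (shut), so that 0 is half open. In form: [[dx, dy, dz, rx, ry, rz, hand], ...]. A call has 1 to 12 rows; each row shifts and turns the commanded pose from where the row before left it, along the tool's axes as they then stand; what a row does not reach is not made up. A row lasts 1/8 s, in which the tool goes at most 62.5 mm and 10.7 degrees, less where a joint would pass 70% of its speed; a pose out of reach is approached as far as the arm can. A call is refused whole if a number of a shift passes 1 or a number of a turn 1, either way. A call with a gripper value outside its range is refused whole. The fingers move at their own pace and stop on an object; the grip force is fixed at half the most. Time passes only in rows, so rows that do not move let the fingers close. It gives the time, the measured TCP pose, the force and the opening at its end, in the units of the state.
- status.read_state(): the state, without advancing time (a new reading comes with each control period).
- vision.capture(name): name is "side" or "top"; returns a dict with "img" (420x560x3 uint8, red, green, blue), "depth" (420x560 float32, m along the optical axis (not along the pixel's ray), 0 where there is no reading), "fx", "fy", "cx", "cy" (pixels), "distortion" ([k1, k2, p1, p2, k3] as OpenCV has them; the pictures are not rectified), "pose" (4x4, takes a point from camera to world coordinates). Camera axes: x right, y up, looking along -z (the intrinsics and any distortion apply to the point x, -y, -z); pixel columns grow to the right and rows downward; lengths in m; the calibration is good to about 2 mm. A picture is of the moment at which its call begins.
- bot.hand_in(): hands the job in, once; it reports no verdict.
Trained networks look in the newest picture that a camera, given by its name, has taken for a name from the list of things; names that differ only in an ending like _2 or _b are one class to them, and where a whole thing is asked for, a point or a joint stands for the part that bears it (a point fixed in the world has none). Each returns a list of dicts, best first, with "confidence" (0 to 1); they miss things now and then, are a little off and sometimes report something else, mostly with a low value. They report only what shows in the picture. A call takes as long as a camera call. They do not tell look-alikes from the thing itself.
- models.masks_of(camera, name): "mask" (420x560 bool, what is visible of it) and "extent" ([left, top, right, bottom] in pixels, round what is visible of it).
- models.landmark_of(camera, name): "point" ([column, row] in pixels: a listed point, or the origin of a listed thing).
The state is a dict: "time_s": time; "joint_positions": joint angles; "qvel": joint speeds; "tau": joint torques, N m; "position": TCP position; "tcp_rot": TCP orientation; "force": force on the tool from outside, world axes, zero at the start; "moment": the same for the moment, N m; "opening": opening from 0.0 (shut) to 1.0 (fully open).
Only numpy, scipy, OpenCV 4.12 (cv2) and the standard library are available. Lean on these libraries where they do the work, as an engineer would, in place of code of your own. Each camera call takes 0.05 s, during which the arm holds its last target.

### The job

Finish packing the green unit's open ballast box: stand the square and the round yellow weight upright on its floor beside the grey one. Then lift the snap-ring pliers off their stand by the red handles, squeeze them fully to spread the brass ring, and lower it over the axle stub's head until it is level with the middle of the groove. Finish while holding it there, squeezed, upright, centred and not pressing on the stub; leave the other things on the bench where they are.

Things in the scene. Friction and masses are not known exactly. Their poses are not given: they have to be found in the camera images.
- unit: Green cast roller unit, fixed; origin at bench level amid its base, z up. Base plate 110 mm (x) by 300 mm (y -145 to +155), 10 mm thick. It carries the ballast box (y -17 to +137 over the walls) and the upright axle stub (at x = 0, y = -95 mm).
- box_in (a point): Centre of the ballast box's inner floor: unit x 0, y 60 mm, 10 mm above the bench; axes as the unit's. Inside 50 mm (x) by 144 mm (y). Walls 5 mm thick, rim 34 mm above the bench; flared lips on the long walls reach 40 mm height and x = +-34 mm. The grey weight fills the +y end; 98 mm of length is free: good centres for the yellow weights are y = -47 and y = +1 mm from here, x = 0.
- groove (a point): On the stub's upright axis, half-way up its groove, 75 mm above the bench. Groove: 24 mm diameter, 12 mm high (69 to 81 mm above the bench). Below it a shoulder 44 mm in diameter; above it the head, 33 mm in diameter up to 92 mm, then tapering to 20 mm at the top at 102 mm. The closed ring cannot pass the head; the spread one can, with 3 mm to spare all round. Axes as the unit's.
- block_mid (a point): Centre, half-way up, of the square yellow weight: 44 x 44 x 80 mm, about 0.36 kg, standing loose on the bench, lower edges chamfered 3 mm; x and y square to its sides, z up. Grip it near its top (about 62 mm above its foot) so that the fingers stay above the box's rim.
- round_mid (a point): Centre, half-way up, of the round yellow weight: upright cylinder 44 mm in diameter, 80 mm high, about 0.28 kg, loose on the bench, lower edge chamfered 3 mm. Grip it near its top (about 62 mm above its foot).
- packed_mid (a point): Centre of the grey square weight (44 x 44 x 80 mm) that already stands loose in the box's +y end, 2 mm from the end wall (unit y = 108 mm); it stays there.
- stand: Fixed pliers stand: steel base 90 mm (x) by 120 mm (y) by 8 mm, two aluminium uprights 94 mm high at y = +-41 mm (8 mm thick, 34 mm along x). The pliers hang between them by a cross-bar and lift out straight up. Origin under its centre, axes as the pliers'.
- pliers_grip (a point): Where to grip the upright pliers: midway between the red handles, 178 mm above the bench in the stand. z up; y = squeezing direction (flat outer faces look to +-y); x = side of the ring. Handles here 43 mm over the faces relaxed, 32 mm squeezed, 16 mm wide (x), from 50 mm below to 32 mm above. About 0.24 kg. Spring: 11 N a handle for full squeeze, then a stop; gripping with 40 N or more is fine.
- ring (a point): Centre of the brass snap ring, flat on the pliers' tips; it cannot come off. From pliers_grip it is 26 mm along +x and 153 mm down; axes as the pliers'. 4 mm thick (bow at its far side 5 mm); opening 29 mm relaxed, clears a 39 mm circle spread; outside it reaches 25 mm from this point, 27 mm spread.
- lever_left (a joint): Turn of the pliers' left (+y) handle in rad: 0 relaxed, 0.082 fully squeezed (ring fully spread). Both handles move together.
- lever_right (a joint): The same for the right (-y) handle: 0 relaxed, 0.082 fully squeezed.
- pliers: The pliers' middle piece; origin on the pivot, 68 mm under pliers_grip, same axes. Its steel cross-bar, 94 mm (y) by 34 mm (x) by 8 mm, 8 to 16 mm below the pivot, rests on the stand's uprights.
- tablet_jar: White plastic jar, 40 mm in diameter, 55 mm high, a bystander; origin under its centre.
- pot: Small terracotta pot, 84 mm wide at the rim, 75 mm high, a bystander; origin under its centre.
- seed_jar: Amber glass jar, 56 mm in diameter, 85 mm high, a bystander; origin under its centre.
- driver: Screwdriver lying on the bench, a bystander.
- brush: Small hand brush lying on the bench, a bystander.
- washer: Flat steel washer, 48 mm in diameter, 5 mm thick, a bystander; origin under its centre.
There are look-alikes about, which are no part of the job. What is shaped like the part that bears packed_mid but purple is not meant.

How it is judged (in metres and radians):
On the way, in this order (a step that is already met when the one before it is completed fails the run):
1. both yellow weights stand upright on the ballast box's floor beside the grey one, let go (x of block_mid in the frame of unit between -0.008 and 0.008 m and y of block_mid in the frame of unit between 0.006 and 0.068 m and z of block_mid in the frame of unit between 0.045 and 0.056 m and angle between each of block_mid, round_mid, packed_mid's own z axis and vertical below 0.1 rad and x of round_mid in the frame of unit between -0.008 and 0.008 m and y of round_mid in the frame of unit between 0.006 and 0.068 m and z of round_mid in the frame of unit between 0.045 and 0.056 m and x of packed_mid in the frame of unit between -0.008 and 0.008 m and y of packed_mid in the frame of unit between 0.09 and 0.115 m and z of packed_mid in the frame of unit between 0.045 and 0.056 m and contact force between the fingers and block below 0.1 N and contact force between the fingers and round below 0.1 N and linear speed of each of block, round below 0.02 m/s), for 0.2 s.
2. the pliers are lifted off their stand, squeezed so that the ring is spread (value of joint each of lever_left, lever_right above 0.06 rad and z of ring in the frame of stand above 0.06 m and contact force between pliers and stand below 0.1 N and contact force between the fingers and pliers above 5 N), for 0.2 s.
3. the spread ring is around the stub, level with the groove (value of joint each of lever_left, lever_right above 0.06 rad and horizontal distance between ring and groove below 0.006 m and z of ring in the frame of groove between -0.005 and 0.005 m and angle between ring's own z axis and vertical below 0.1 rad and contact force between pliers and unit below 2 N), for 0.3 s.
At the end, for the whole second after the job is handed in: All three weights upright (6 deg) on the box floor; the gripper still holds the pliers squeezed (both handle joints over 0.06 rad), at rest and upright (6 deg), the spread ring within 6 mm of the stub axis and 5 mm of mid-groove height, under 2 N on the unit, clear of the stand (all of step 3 and x of block_mid in the frame of unit between -0.008 and 0.008 m and y of block_mid in the frame of unit between 0.006 and 0.068 m and z of block_mid in the frame of unit between 0.045 and 0.056 m and angle between each of block_mid, round_mid, packed_mid's own z axis and vertical below 0.1 rad and x of round_mid in the frame of unit between -0.008 and 0.008 m and y of round_mid in the frame of unit between 0.006 and 0.068 m and z of round_mid in the frame of unit between 0.045 and 0.056 m and x of packed_mid in the frame of unit between -0.008 and 0.008 m and y of packed_mid in the frame of unit between 0.09 and 0.115 m and z of packed_mid in the frame of unit between 0.045 and 0.056 m and contact force between the fingers and pliers above 5 N and contact force between pliers and stand below 0.1 N and linear speed of pliers below 0.02 m/s); the arm keeps its last pose, push and grip.
It fails at once if a bystander is moved more than 30 mm (distance of any of tablet_jar, pot, seed_jar, driver, brush, washer from where it was at the start of the episode above 0.03 m).
It fails at once if the grey weight is taken out of the box or tipped (z of packed_mid in the frame of unit above 0.065 m or angle between packed_mid's own z axis and vertical above 0.3 rad).
It fails at once if the pliers are dropped or tipped over (angle between ring's own z axis and vertical above 0.7 rad).
It fails at once if the ring is pressed hard against the unit (contact force between pliers and unit above 25 N).
It fails at once if the ring is let snap shut on the stub (value of joint lever_left below 0.045 rad and horizontal distance between ring and groove below 0.015 m and z of ring in the frame of groove below 0.012 m).
It also fails if it takes over 61 s, if anything falls off the work surface, if the arm or the gripper's body presses on something with over 40 N, if the wrist force passes 120 N, or if a joint passes its speed limit or range.

## Working session

There is one attempt and no reset: what is moved stays moved. The work goes in short steps, Python scripts to look and compute and a tool call to move; the robot and the scene stay as the last step left them, time stands still between calls to the robot, and variables do not carry over. Pictures are saved under pics/ and viewed, and the job is handed in when it is done.

Besides the shell and the picture viewer there is one more tool, called as name(argument=value, ...) on one line, values as JSON. send_rows: Moves the arm, as the interface text tells. Its arguments: {"type":"object","properties":{"moves":{"type":"array"}},"required":["moves"]}

```bash
ls; mkdir -p pics
python3 - <<'E'
from rig import status, vision, bot, models
import cv2
print(status.read_state())
for n in ("side","top"):
    c=vision.capture(n)
    cv2.imwrite(f"pics/{n}0.png",c["img"][:,:,::-1])
    print(n,c["fx"],c["fy"],c["cx"],c["cy"],c["distortion"],c["pose"])
E
```

```text
pics
{'time_s': 0.0, 'joint_positions': array([ 5.31414437e+01,  3.02798132e+01,  8.21553360e+01, -9.99784626e-04,
        6.76884005e+01, -1.02272968e+01]), 'qvel': array([-0.05243924,  0.00698358, -0.00979254,  0.00905919, -0.09621988,
       -0.05633024]), 'tau': array([ 7.29351359e-04, -4.40046072e+01, -1.76591170e+01,  6.33728877e-02,
        5.83772594e-02, -1.57879476e-04]), 'position': array([0.2796932 , 0.55811872, 0.22156837]), 'tcp_rot': array([[-8.93912557e-01,  4.48239557e-01, -1.28055086e-03],
       [ 4.48241236e-01,  8.93910949e-01, -1.73501776e-03],
       [ 3.66994839e-04, -2.12494987e-03, -9.99997675e-01]]), 'force': array([0.5499988 , 0.37734559, 0.52198338]), 'moment': array([ 0.02651203, -0.01456352,  0.00897656]), 'opening': 0.9981501512120197}
side 541.4314122539015 541.4314122539015 282.59912953273243 208.71916145541377 [-0.1002929  0.         0.         0.         0.       ] [[ 0.73061486  0.36117374 -0.57944409 -0.1954737 ]
 [-0.6824286   0.41386769 -0.60249874 -0.79095822]
 [ 0.02220647  0.83562375  0.54885318  0.84042016]
 [ 0.          0.          0.          1.        ]]
top 426.13351971999396 426.13351971999396 278.8741396110238 214.84137889642986 [0.00653359 0.         0.         0.         0.        ] [[ 0.01060419  0.995844   -0.0904559   0.47830357]
 [-0.99992051  0.0099434  -0.00775262  0.01876441]
 [-0.00682096  0.09053092  0.99587029  0.95925885]
 [ 0.          0.          0.          1.        ]]
```

View pics/side0.png

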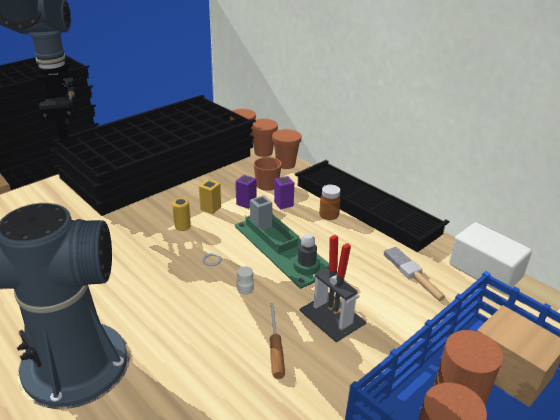

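View pics/top0.png

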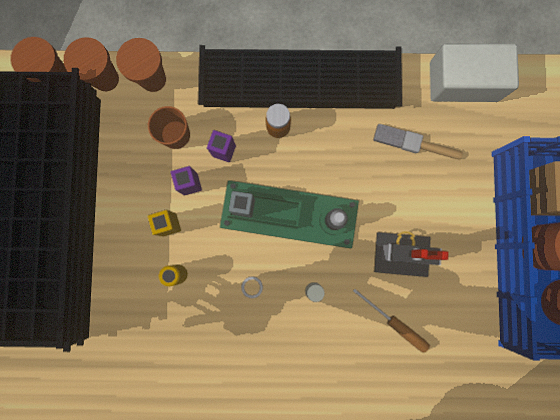

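The side view shows the round weight at (182,214), square at (210,196), box and grey weight at (262,215), stub at (308,248) and pliers at (338,275). In the top view these are at (172,276), (163,222), (240,202), (338,218) and (410,250). The purple look-alikes sit at (221,145) and (185,180). Next I measure them.

```bash
cat > h.py <<'E'
import numpy as np, cv2
from rig import status, vision, bot, models
def ray(c,px):
    K=np.array([[c["fx"],0,c["cx"]],[0,c["fy"],c["cy"]],[0,0,1.]])
    u=cv2.undistortPoints(np.array(px,float).reshape(-1,1,2),K,np.array(c["distortion"],float)).reshape(-1,2)
    d=np.c_[u[:,0],-u[:,1],-np.ones(len(u))]
    return c["pose"][:3,3],d@c["pose"][:3,:3].T
def at_z(c,px,z):
    o,d=ray(c,px); return o+d*((z-o[2])/d[:,2])[:,None]
def pts(c,mask):
    v,u=np.nonzero(mask&(c["depth"]>0))
    o,d=ray(c,np.c_[u,v]); return o+d*c["depth"][v,u][:,None], c["img"][v,u]
def tri(c1,p1,c2,p2):
    o1,d1=ray(c1,p1);o2,d2=ray(c2,p2)
    A=np.c_[d1[0],-d2[0]]; t=np.linalg.lstsq(A,o2-o1,rcond=None)[0]
    a=o1+t[0]*d1[0];b=o2+t[1]*d2[0]; return (a+b)/2,np.linalg.norm(a-b)
def proj(c,P):
    P=np.atleast_2d(P); q=(P-c["pose"][:3,3])@c["pose"][:3,:3]
    q=q*[1,-1,-1]
    K=np.array([[c["fx"],0,c["cx"]],[0,c["fy"],c["cy"]],[0,0,1.]])
    return cv2.projectPoints(q,np.zeros(3),np.zeros(3),K,np.array(c["distortion"],float))[0].reshape(-1,2)
E
python3 - <<'E'
from h import *
np.set_printoptions(precision=4,suppress=True)
C={n:vision.capture(n) for n in ("side","top")}
for n in ["unit","box_in","groove","block_mid","round_mid","packed_mid","stand","pliers_grip","ring","pliers","washer","tablet_jar","seed_jar","driver"]:
    r={}
    for k in C:
        r[k]=models.landmark_of(k,n)
        print(n,k,[(np.round(x["point"],1),round(x["confidence"],2)) for x in r[k][:4]])
    if r["side"] and r["top"]:
        print("   tri",*tri(C["side"],r["side"][0]["point"],C["top"],r["top"][0]["point"]))
E
```

```text
unit side [(array([283. , 248.5]), 0.98)]
unit top [(array([288.9, 213.4]), 0.76), (array([338.7, 215.3]), 0.55)]
   tri [ 0.5707  0.0025 -0.0058] 0.003099906231161428
box_in side [(array([333.6, 313.2]), 0.68), (array([268.4, 232.1]), 0.62), (array([209.5, 258.2]), 0.6)]
box_in top [(array([265.6, 211.5]), 0.77)]
   tri [ 0.6585 -0.0011 -0.2796] 0.17954560822889104
groove side [(array([306.7, 246.2]), 0.55), (array([267.4, 234.3]), 0.42)]
groove top [(array([337.4, 217.5]), 0.88)]
   tri [ 0.5547 -0.097   0.0666] 0.0008123522990439738
block_mid side [(array([209.4, 194.6]), 0.78), (array([333. , 317.8]), 0.62)]
block_mid top [(array([163.7, 225.7]), 0.81)]
   tri [0.538  0.2714 0.0446] 0.0066957588594418775
round_mid side [(array([177. , 212.9]), 0.76)]
round_mid top [(array([176.3, 276.7]), 0.94)]
   tri [0.4233 0.2458 0.0456] 0.009521180996404782
packed_mid side [(array([284.8, 192.8]), 0.97), (array([261.7, 211. ]), 0.92), (array([246.7, 191. ]), 0.58)]
packed_mid top [(array([239.2, 207.8]), 0.98), (array([222.4, 148. ]), 0.75), (array([183.8, 180.3]), 0.75)]
   tri [0.595  0.07
[... 536 characters left out ...]
rray([337.1, 277.5]), 0.61)]
pliers top [(array([418.9, 252.3]), 0.9)]
   tri [ 0.4838 -0.2528  0.1097] 0.00023214421503187874
washer side [(array([211.1, 260.5]), 0.67)]
washer top [(array([250.6, 289. ]), 0.59)]
   tri [ 0.4014  0.0855 -0.0049] 0.007152635748786814
tablet_jar side [(array([247.9, 288.7]), 0.97)]
tablet_jar top [(array([314.1, 291.4]), 0.73)]
   tri [ 0.399  -0.0571 -0.0013] 0.009798590818224616
seed_jar side [(array([328. , 214.1]), 0.9)]
seed_jar top [(array([275.4, 126.6]), 0.66)]
   tri [ 0.7732  0.0349 -0.0059] 0.005006042045113734
driver side [(array([273.9, 340.3]), 0.95)]
driver top [(array([389.9, 321.4]), 0.7)]
   tri [ 0.3344 -0.2213  0.0047] 0.004463144931481767
```

Run:
```python
from h import *
np.set_printoptions(precision=4,suppress=True)
C={n:vision.capture(n) for n in ("side","top")}
def win(c,P,r):
    full=np.ones((420,560),bool); p,col=pts(c,full)
    m=np.linalg.norm(p[:,:2]-np.array(P)[:2],axis=1)<r
    return p[m],col[m]
for k in C:
    c=C[k]
    print(k,"bench z",)
    p,_=win(c,[.45,.05],.03); print(np.median(p[:,2]))
    for n,P,lo,hi,r in [("block",[.538,.271],.07,.1,.045),("round",[.423,.246],.07,.1,.045),("packed",[.6,.1],.085,.105,.045),("stubtop",[.56,-.097],.085,.12,.045)]:
        p,col=win(c,P,r); m=(p[:,2]>lo)&(p[:,2]<hi); q=p[m]
        if len(q)<5: print(n,len(q));continue
        z=np.median(q[:,2]); (cx,cy),(w,h),a=cv2.minAreaRect((q[:,:2]*1000).astype(np.float32))
        e=cv2.minEnclosingCircle((q[:,:2]*1000).astype(np.float32))
        print(n,len(q),"z",z,q[:,2].min(),q[:,2].max(),"rect",cx,cy,w,h,a,"circ",e,"mean",q.mean(0))
    # green
    p,col=win(c,[.57,0],.25); g=(col[:,1]>col[:,0]*1.4)&(col[:,1]>col[:,2]*1.1); q=p[g&(p[:,2]<.02)&(p[:,2]>0.003)]
    print("plate",len(q),np.median(q[:,2]),cv2.minAreaRect((q[:,:2]*1000).astype(np.float32)))
    q=p[g&(p[:,2]>.034)&(p[:,2]<.048)]
    print("lips",len(q),np.median(q[:,2]) if len(q) else 0,cv2.minAreaRect((q[:,:2]*1000).astype(np.float32)))
    p,col=win(c,[.48,-.25],.09); red=(col[:,0]>1.8*col[:,1])&(p[:,2]>.1); q=p[red]; print("red",len(q),q.min(0),q.max(0),q.mean(0))
# zoom pics
for k,(x0,y0,w,h) in {"side":(160,170,220,170),"top":(140,160,320,140)}.items():
    im=C[k]["img"][y0:y0+h,x0:x0+w,::-1]; s=800//w if k=="top" else 3
    s=2.4 if k=="top" else 3.4
    cv2.imwrite(f"pics/{k}z.png",cv2.resize(im,None,fx=s,fy=s,interpolation=cv2.INTER_CUBIC))
```

```text
side bench z
-0.0009289819903871566
block 181 z 0.07823329183674854 0.07002887331543928 0.08377174864418357 rect 540.1779174804688 268.6697998046875 47.740272521972656 47.91347885131836 16.865262985229492 circ ((539.4879760742188, 269.2918701171875), 31.18942642211914) mean [0.537  0.2642 0.0777]
round 143 z 0.07859953311809331 0.07003907417382382 0.08339173253523557 rect 430.2882995605469 243.743408203125 45.46178436279297 39.05997848510742 57.37150955200195 circ ((427.41204833984375, 244.93484497070312), 23.627965927124023) mean [0.4279 0.2403 0.078 ]
packed 168 z 0.08889895147387694 0.08501050848703495 0.09413136437899161 rect 580.833740234375 98.81181335449219 44.97920608520508 43.49873352050781 81.62400817871094 circ ((580.641845703125, 99.29877471923828), 28.099796295166016) mean [0.5793 0.098  0.089 ]
stubtop 133 z 0.0960762270137967 0.08563530178151879 0.10389061735318139 rect 548.5552978515625 -101.96046447753906 28.22960662841797 30.851497650146484 8.529065132141113 circ ((549.6905517578125, -101.9926986694336), 16.0954532623291) mean [ 0.5472 -0.1051  0.0955]
plate 1700 0.
[... 1059 characters left out ...]
583.1897583007812, 105.61495971679688), 28.380619049072266) mean [0.5827 0.1055 0.0905]
stubtop 204 z 0.09912685738826771 0.08548731936591913 0.1043338334551881 rect 552.9252319335938 -94.0801010131836 30.482622146606445 30.82764434814453 1.6682184934616089 circ ((554.0253295898438, -94.6229019165039), 16.4114933013916) mean [ 0.5529 -0.0936  0.0984]
plate 3123 0.010310280134367633 ((567.1263427734375, 2.972869873046875), (296.96331787109375, 107.33950805664062), 81.64103698730469)
lips 190 0.03705927861156061 ((572.0106201171875, 29.8687744140625), (211.09593200683594, 67.70952606201172), 81.8859634399414)
red 287 [ 0.4708 -0.2922  0.1014] [ 0.489  -0.2236  0.2114] [ 0.4797 -0.2462  0.1865]
```

View pics/sidez.png

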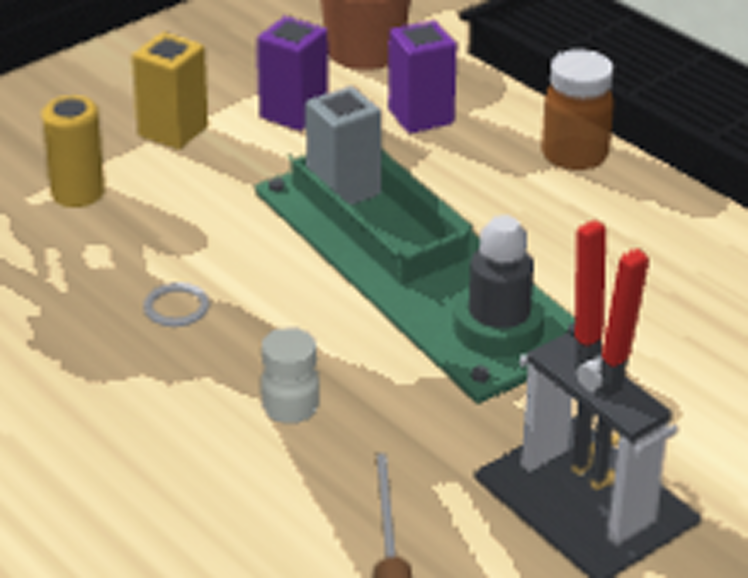

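View pics/topz.png

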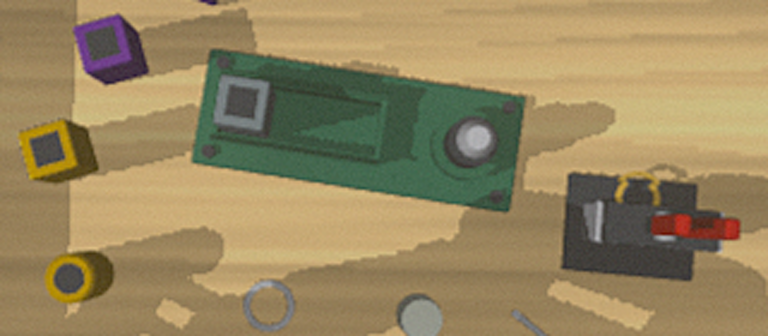

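Run:
```python
from h import *
np.set_printoptions(precision=4,suppress=True)
c=vision.capture("side"); im=c["img"][:,:,::-1].copy()
a=np.linspace(0,2*np.pi,60)
for r in (.07,.08,.09,.1):
  for q in proj(c,np.c_[r*np.cos(a),r*np.sin(a),0*a]): cv2.circle(im,tuple(int(v) for v in q),0,(0,0,255),-1)
s=status.read_state(); q=proj(c,s["position"])[0]; print(q)
cv2.circle(im,tuple(int(v) for v in q),2,(0,255,255),-1)
cv2.imwrite("pics/b.png",cv2.resize(im[60:420,0:240],None,fx=2,fy=2,interpolation=cv2.INTER_NEAREST)[:600])
p,_=pts(c,np.ones((420,560),bool))
m=(np.abs(p[:,2]-.008)<.006)&(np.linalg.norm(p[:,:2],axis=1)<.2)
```

```text
[ 64.1779 129.1131]
```

View pics/b.png

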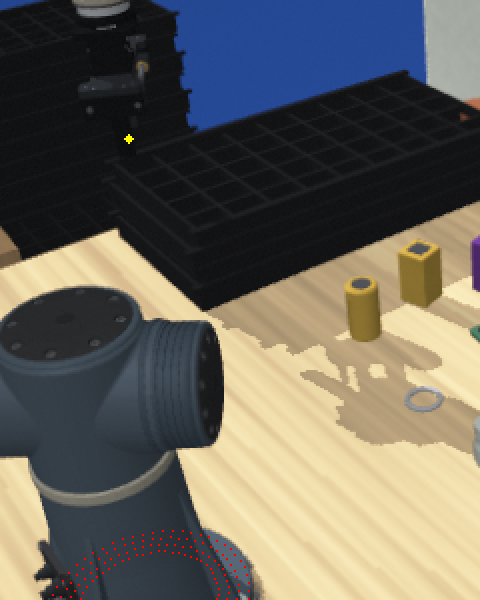

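send_rows(moves=[[0,0,0,0,0,0.928,-1],[0,0,0,0,0,0.928,-1],[0,0,0,0,0,0.928,-1],[0,0,0,0,0,0.928,-1],[0,0,0,0,0,0.928,-1],[-0.935,0.443,0.1,0,0,0,-1],[-0.935,0.443,0.1,0,0,0,-1],[-0.935,0.443,0.1,0,0,0,-1],[-0.935,0.443,0.1,0,0,0,-1],[-0.935,0.443,0.1,0,0,0,-1],[-0.935,0.443,0.1,0,0,0,-1],[-0.935,0.443,0.1,0,0,0,-1]])

```text
time_s: 3.25
position: [0.4026, 0.4242, 0.2051]
tcp_rot: [[-0.292, 0.956, 0.0], [0.956, 0.292, 0.0], [0.0, 0.0, -1.0]]
force: [-0.4, 0.2, 0.6]
opening: 1.0
```

send_rows(moves=[[-0.935,0.443,0.2,0,0,0,-1],[-0.935,0.443,0.2,0,0,0,-1],[-0.935,0.443,0.2,0,0,0,-1],[-0.935,0.443,0.2,0,0,0,-1],[-0.935,0.443,0.2,0,0,0,-1],[-0.935,0.443,0.2,0,0,0,-1],[-0.935,0.443,0.2,0,0,0,-1],[-0.935,0.443,0.2,0,0,0,-1],[0,0,0,0,0,0,-1]])

```text
time_s: 4.38
position: [0.5425, 0.2706, 0.1647]
tcp_rot: [[-0.289, 0.957, 0.0], [0.957, 0.289, -0.0], [-0.0, 0.0, -1.0]]
force: [0.2, -0.3, 0.2]
opening: 1.003
```

Run:
```python
from h import *
np.set_printoptions(precision=4,suppress=True)
s=status.read_state(); print(s["position"],s["tcp_rot"],s["joint_positions"])
y=s["tcp_rot"][:,1]
for k in ("side","top"):
    c=vision.capture(k); im=c["img"][:,:,::-1].copy()
    P=s["position"]; Q=[P,P+.0435*y,P-.0435*y,P+.0585*y,P-.0585*y,P+[0,0,.07]]
    pr=proj(c,Q); print(k,pr)
    for q in pr: cv2.circle(im,tuple(int(round(v)) for v in q),0,(0,0,255),-1)
    x0,y0=[int(v) for v in pr[0]]; x0=max(0,x0-70);y0=max(0,y0-60)
    cv2.imwrite(f"pics/{k}1.png",cv2.resize(im[y0:y0+120,x0:x0+140],None,fx=5,fy=5,interpolation=cv2.INTER_NEAREST)); print(x0,y0)
```

```text
[0.5425 0.2706 0.1647] [[-0.2893  0.9572  0.0001]
 [ 0.9572  0.2893 -0.0001]
 [-0.0001  0.     -1.    ]] [15.9661 32.7368 88.0735 -0.0065 59.1872 -0.8446]
side [[207.3991 155.6961]
 [217.0273 149.3892]
 [197.3497 162.2889]
 [220.254  147.2777]
 [193.7823 164.6318]
 [206.023  131.7679]]
137 95
top [[147.7353 217.7986]
 [141.909  195.6938]
 [153.6125 240.1159]
 [139.9116 188.1197]
 [155.6513 247.8619]
 [134.9029 214.3761]]
77 157
```

View pics/side1.png

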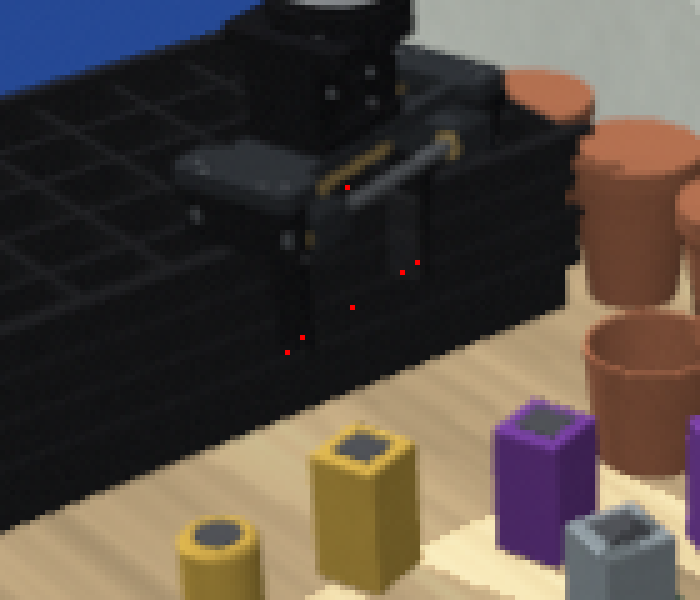

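View pics/top1.png

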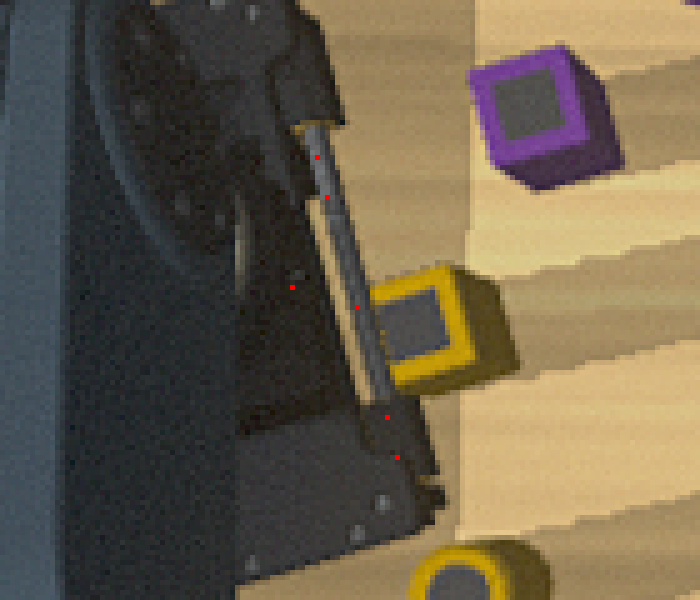

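```bash
python3 - <<'E'
from h import *
np.set_printoptions(precision=4,suppress=True)
c=vision.capture("side")
print("block top side px", proj(c,[[.542,.2733,.08],[.540,.2687,.08]]))
print("packed", proj(c,[[.5832,.1058,.09],[.5808,.0988,.09]]))
print("stub", proj(c,[[.553,-.0945,.102]]))
print("round", proj(c,[[.432,.2505,.08]]))
print(at_z(c,[[209.6,184.4]],.08))
E
python3 - <<'E'
import cv2
im=cv2.imread('pics/side0.png')
cv2.imwrite('pics/s2.png',cv2.resize(im[170:290,170:330],None,fx=5,fy=5,interpolation=cv2.INTER_NEAREST))
E
```

```text
block top side px [[208.294  182.7603]
 [208.7059 183.648 ]]
packed [[259.5608 198.9576]
 [260.6387 200.3759]]
stub [[306.3208 233.8622]]
round [[179.507  200.2058]]
[[0.5394 0.2638 0.08  ]]
```

View pics/s2.png

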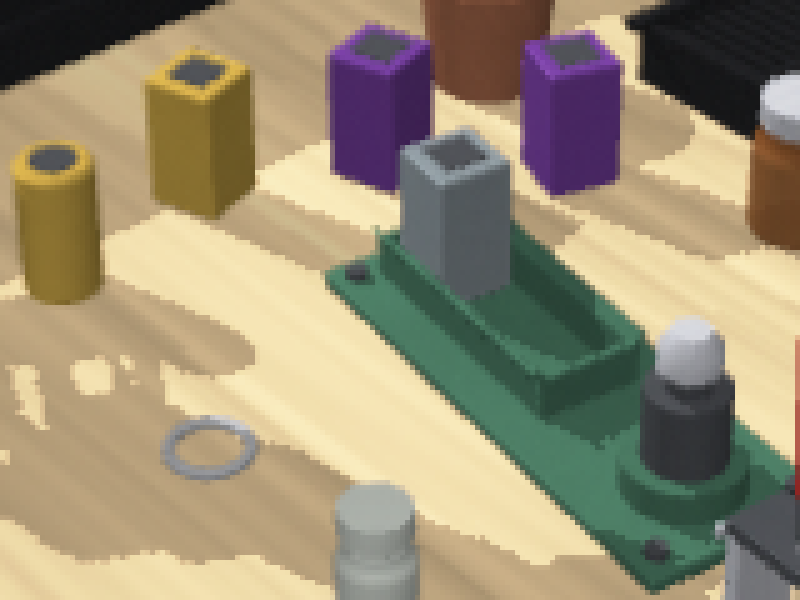

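Run:
```python
from h import *
np.set_printoptions(precision=4,suppress=True)
s=status.read_state(); R=s["tcp_rot"];P=s["position"]
c=vision.capture("side"); im=c["img"][:,:,::-1].astype(float)
im=np.clip((im/255)**.45*255,0,255).astype(np.uint8)
x0,y0=175,110
z=cv2.resize(im[y0:y0+60,x0:x0+70],None,fx=10,fy=10,interpolation=cv2.INTER_CUBIC)
def T(p): return (P+R@np.array(p))
for sy in (1,-1):
  q=[T([a,sy*.0435,b]) for a,b in [(-.0095,0),(.0095,0),(.0095,-.045),(-.0095,-.045)]]
  pr=((proj(c,q)-[x0,y0]+.5)*10).astype(int)
  cv2.polylines(z,[pr],True,(0,0,255) if sy>0 else (0,255,255),1)
cv2.imwrite("pics/f.png",z)
# depth around fingers
p,_=pts(c,np.ones((420,560),bool))
q=(p-P)@R
m=(np.abs(q[:,0])<.02)&(np.abs(q[:,1])<.08)&(q[:,2]<.015)&(q[:,2]>-.04)
for sy in (1,-1):
  w=q[m&(sy*q[:,1]>0)]; print(sy,len(w), np.percentile(w,[3,50,97],axis=0))
```

```text
1 117 [[-0.0131  0.0386 -0.0384]
 [-0.006   0.0433 -0.0199]
 [ 0.0084  0.0548 -0.0011]]
-1 110 [[-0.0129 -0.0581 -0.0381]
 [-0.0043 -0.0534 -0.0199]
 [ 0.0097 -0.0448 -0.0021]]
```

View pics/f.png

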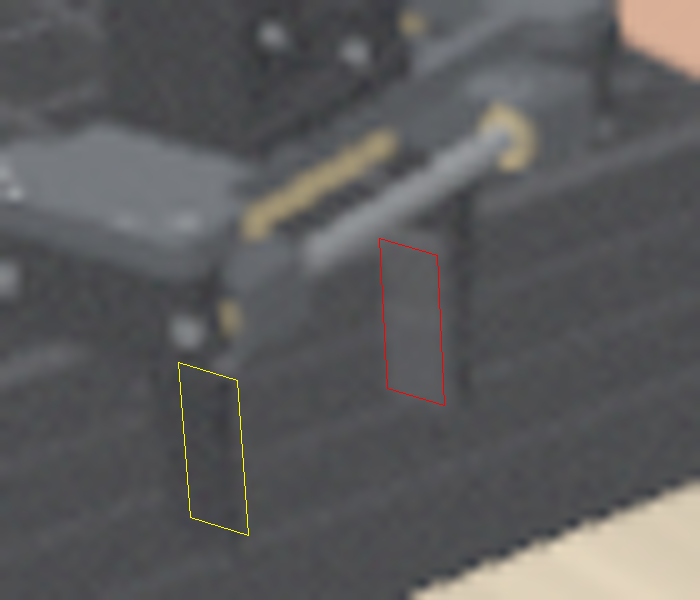

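send_rows(moves=[[0.03,-0.05,0.9,0,0,0,-1],[0,0,0.97,0,0,0,-1],[0,0,1,0,0,0,-1],[0,0,1,0,0,0,-1],[0,0,0.7,0,0,0,-1],[0,0,0.3,0,0,0,-1],[0,0,0,0,0,0,1],[0,0,0,0,0,0,1],[0,0,0,0,0,0,1],[0,0,0,0,0,0,1],[0,0,0,0,0,0,1]])

```text
time_s: 5.95
position: [0.5402, 0.2722, 0.0436]
tcp_rot: [[-0.292, 0.956, 0.001], [0.956, 0.292, 0.0], [-0.0, 0.001, -1.0]]
force: [3.2, 0.6, 1.2]
opening: 0.515
```

send_rows(moves=[[0,0,-0.6,0,0,0,1],[0,0,-1,0,0,0,1],[0,0,-1,0,0,0,1],[0,0,-1,0,0,0,1],[0,0,-1,0,0,0,1],[0,0,-0.4,0,0,0.845,1],[0,0,0,0,0,0.845,1],[0,0,0,0,0,0.845,1],[-0.934,0.29,0,0,0,0,1],[-0.934,0.29,0,0,0,0,1],[-0.934,0.29,0,0,0,0,1]])

```text
time_s: 7.32
position: [0.5506, 0.199, 0.1687]
tcp_rot: [[0.145, 0.989, -0.001], [0.989, -0.145, -0.0], [-0.0, -0.001, -1.0]]
force: [0.4, 0.9, -2.3]
opening: 0.505
```

send_rows(moves=[[-0.934,0.29,0,0,0,0,1],[-0.934,0.29,0,0,0,0,1],[-0.934,0.29,0,0,0,0,1],[-0.934,0.29,0,0,0,0,1],[-0.934,0.29,0,0,0,0,1],[-0.934,0.29,0,0,0,0,1],[0,0,0.5,0,0,0,1],[0,0,0.5,0,0,0,1],[0,0,0,0,0,0,1]])

```text
time_s: 8.45
position: [0.572, 0.0558, 0.1416]
tcp_rot: [[0.145, 0.989, -0.005], [0.989, -0.145, 0.001], [0.0, -0.005, -1.0]]
force: [0.2, 0.3, -3.0]
opening: 0.502
```

Run:
```python
from h import *
np.set_printoptions(precision=4,suppress=True)
s=status.read_state(); print(s["position"],s["tcp_rot"])
c=vision.capture("side"); im=c["img"][:,:,::-1]
cv2.imwrite("pics/s3.png",cv2.resize(im[130:280,200:360],None,fx=5,fy=4,interpolation=cv2.INTER_CUBIC))
```

```text
[0.572  0.0558 0.1416] [[ 0.1448  0.9894 -0.0045]
 [ 0.9895 -0.1448  0.0007]
 [ 0.     -0.0046 -1.    ]]
```

View pics/s3.png

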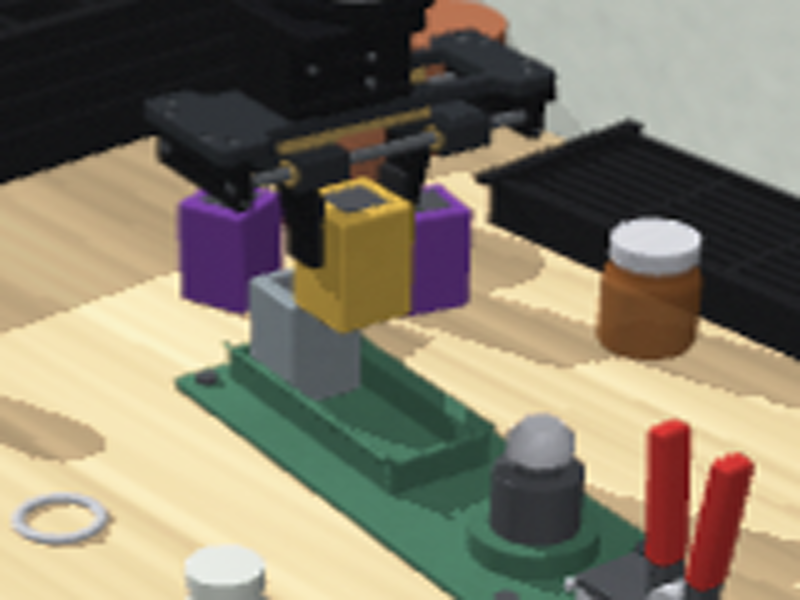

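The square weight hangs upright at about (273,180) in the side view, just over the box's free part and in front of the grey weight. I check its offset from the grey one in this same camera.

Run:
```python
from h import *
np.set_printoptions(precision=4,suppress=True)
s=status.read_state();P=s["position"]
c=vision.capture("side"); p,col=pts(c,np.ones((420,560),bool))
col=col.astype(int)
u=np.deg2rad(-8.35); ux=np.array([np.cos(u),np.sin(u)]);uy=np.array([-ux[1],ux[0]])
O=np.array([.5656,-.0047])
def rep(n,m):
    q=p[m]; xy=(q[:,:2]-O)@np.c_[ux,uy]; r=cv2.minAreaRect((xy*1000).astype(np.float32)); print(n,len(q),np.median(q[:,2]),r)
near=np.linalg.norm(p[:,:2]-P[:2],axis=1)<.09
yel=(col[:,0]>1.25*col[:,2])
dark=1
d=np.linalg.norm(p[:,:2]-P[:2],axis=1)
rep("block top",(d<.04)&(np.abs(p[:,2]-(P[2]+.037))<.005))
rep("yellow all",(d<.05)&yel&(p[:,2]>.1)&(p[:,2]<.185))
rep("grey",(np.linalg.norm(p[:,:2]-[.5808,.0988],axis=1)<.045)&(np.abs(p[:,2]-.089)<.004)&~yel)
# projected corners of model
for k in [(.0,0)]:
    xy=(P[:2]-O)@np.c_[ux,uy]; print("tcp in unit",xy)
pr=[]
for px in [(273,180),(261.2,201)]:
    q=at_z(c,[px],P[2]+.037 if px[0]==273 else .09)[0]; print((q[:2]-O)@np.c_[ux,uy])
```

```text
block top 208 0.1780666110227831 ((-2.447277069091797, 55.286407470703125), (70.95709228515625, 45.87794876098633), 1.6016939878463745)
yellow all 665 0.14366362811515399 ((-0.8992691040039062, 53.92201232910156), (68.07627868652344, 49.19200134277344), 0.6579516530036926)
grey 63 0.08887812069165679 ((-15.557574272155762, 108.6697006225586), (48.09776306152344, 22.192899703979492), 64.4101791381836)
tcp in unit [-0.0017  0.0608]
[-0.0012  0.0476]
[-0.0004  0.1013]
```

send_rows(moves=[[0.03,0.05,0.6,0,0,0,1],[0,0,0.8,0,0,0,1],[0,0,0.6,0,0,0,1],[0,0,0.4,0,0,0,1],[0,0,0.4,0,0,0,1],[0,0,0,0,0,0,1]])

```text
time_s: 9.3
position: [0.5747, 0.0553, 0.0725]
tcp_rot: [[0.146, 0.989, -0.002], [0.989, -0.146, 0.0], [-0.0, -0.002, -1.0]]
force: [-0.3, -0.4, -3.1]
opening: 0.503
```

send_rows(moves=[[0,0,0.3,0,0,0,1],[0,0,0.3,0,0,0,1],[0,0,0.1,0,0,0,1],[0,0,0,0,0,0,1]])

```text
time_s: 9.8
position: [0.5751, 0.0553, 0.0556]
tcp_rot: [[0.146, 0.989, -0.0], [0.989, -0.146, 0.0], [0.0, -0.0, -1.0]]
force: [0.7, -0.1, -3.2]
opening: 0.504
```

send_rows(moves=[[0,0,0.06,0,0,0,1],[0,0,0,0,0,0,-1],[0,0,0,0,0,0,-1],[0,0,0,0,0,0,-1],[0,0,-0.6,0,0,0,-1],[0,0,-1,0,0,0,-1],[0,0,-1,0,0,0,-1],[0,0,-0.6,0,0,0,-1],[0.9,-0.9,0,0,0,0,-1],[0.9,-0.9,0,0,0,0,-1],[0.9,-0.9,0,0,0,0,-1],[0.9,-0.9,0,0,0,0,-1]])

```text
time_s: 11.3
position: [0.4986, 0.1582, 0.1347]
tcp_rot: [[0.146, 0.989, 0.0], [0.989, -0.146, 0.0], [0.0, 0.0, -1.0]]
force: [1.4, 0.1, 0.5]
opening: 1.001
```

send_rows(moves=[[0.9,-0.9,0,0,0,0,-1],[0.9,-0.9,0,0,0,0,-1],[0.9,-0.9,0,0,0,0,-1],[0.47,-0.56,0,0,0,0,-1],[0,0,0,0,0,0,-1]])

```text
time_s: 11.92
position: [0.4294, 0.2482, 0.1345]
tcp_rot: [[0.144, 0.99, -0.0], [0.99, -0.144, -0.0], [-0.0, -0.0, -1.0]]
force: [-0.1, -0.0, 0.0]
opening: 0.998
```

Run:
```python
from h import *
np.set_printoptions(precision=4,suppress=True)
s=status.read_state(); print(s["position"],s["tcp_rot"])
for k in ("side","top"):
    c=vision.capture(k); im=c["img"][:,:,::-1]
    if k=="side": im=cv2.resize(im[120:290,150:360],None,fx=3.5,fy=3.5,interpolation=cv2.INTER_CUBIC)
    cv2.imwrite(f"pics/{k}4.png",im)
```

```text
[0.4294 0.2482 0.1345] [[ 0.1436  0.9896 -0.0002]
 [ 0.9896 -0.1436 -0.0003]
 [-0.0004 -0.0002 -1.    ]]
```

View pics/side4.png

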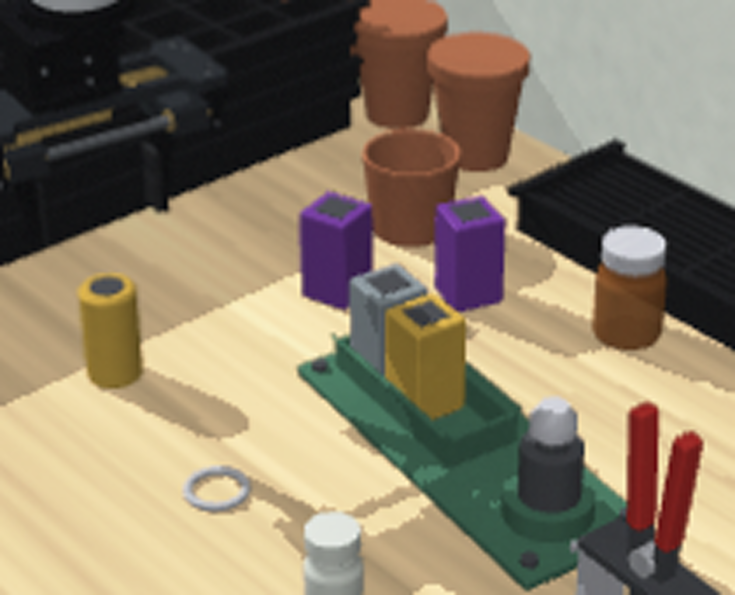

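View pics/top4.png

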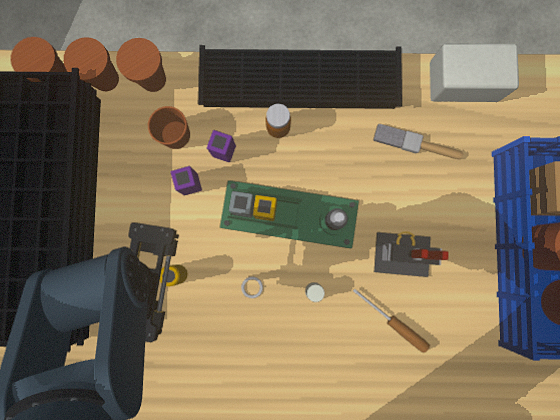

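The square weight stands in the box at top (264,207), with a small gap to the grey one. I know where the hand released it, so it also checks both cameras' offsets.

```bash
cat >> h.py <<'E'
def topface(c,P,zlo,zhi,r=.042,yel=None):
    p,col=pts(c,np.ones((420,560),bool)); col=col.astype(int)
    m=(np.linalg.norm(p[:,:2]-np.array(P)[:2],axis=1)<r)&(p[:,2]>zlo)&(p[:,2]<zhi)
    if yel is not None: m&=(col[:,0]>1.4*col[:,2])==yel
    return p[m],col[m]
E
python3 - <<'E'
from h import *
for k in ("side","top"):
    c=vision.capture(k); p,col=pts(c,np.ones((420,560),bool)); col=col.astype(int)
    yel=(col[:,0]>1.5*col[:,2])&(col[:,1]>1.25*col[:,2])
    for n,P in (("block",[.575,.055]),("round",[.43,.248])):
        m=(np.linalg.norm(p[:,:2]-P,axis=1)<.045)&yel&(p[:,2]>(.082 if n=="block" else .072))&(p[:,2]<.1)
        q=(p[m,:2]*1000).astype(np.float32); print(k,n,len(q),cv2.minAreaRect(q),cv2.minEnclosingCircle(q))
    lm=models.landmark_of(k,"block_mid"); print(lm[0], at_z(c,[lm[0]["point"]],.05))
E
```

```text
side block 158 ((572.1006469726562, 52.5587158203125), (52.76921463012695, 44.293128967285156), 83.12700653076172) ((572.5059204101562, 53.077823638916016), 31.432357788085938)
side round 100 ((430.3377685546875, 244.2541961669922), (42.80127716064453, 39.102088928222656), 55.436607360839844) ((428.2671203613281, 243.81478881835938), 23.06451988220215)
{'point': [269.0, 186.0], 'confidence': 0.6} [[0.69008629 0.18798543 0.05      ]]
top block 311 ((575.5584106445312, 56.455665588378906), (43.36701965332031, 43.707462310791016), 81.99823760986328) ((575.68994140625, 56.447879791259766), 29.29419708251953)
top round 182 ((432.0555114746094, 248.6197052001953), (38.3415641784668, 41.576171875), 84.25979614257812) ((431.56646728515625, 250.8445281982422), 22.007522583007812)
{'point': [262.3, 209.5], 'confidence': 0.8} [[0.57204438 0.06152506 0.05      ]]
```

send_rows(moves=[[0.06,0.055,0.7,0,0,0,-1],[0,0,1,0,0,0,-1],[0,0,1,0,0,0,-1],[0,0,0.66,0,0,0,-1],[0,0,0.3,0,0,0,-1],[0,0,0,0,0,0,-1],[0,0,0,0,0,0,1],[0,0,0,0,0,0,1],[0,0,0,0,0,0,1],[0,0,0,0,0,0,1],[0,0,0,0,0,0,1]])

```text
time_s: 13.6
position: [0.4318, 0.2491, 0.0429]
tcp_rot: [[0.146, 0.989, 0.0], [0.989, -0.146, 0.0], [0.0, 0.0, -1.0]]
force: [-0.4, 0.0, -0.2]
opening: 0.52
```

send_rows(moves=[[0,0,-0.7,0,0,0,1],[0,0,-1,0,0,0,1],[0,0,-1,0,0,0,1],[0,0,-1,0,0,0,1],[0,0,-0.7,0,0,0,1],[0,0,-0.3,0,0,0,1],[-0.965,0.757,0,0,0,0,1],[-0.965,0.757,0,0,0,0,1],[-0.965,0.757,0,0,0,0,1],[-0.965,0.757,0,0,0,0,1],[-0.965,0.757,0,0,0,0,1]])

```text
time_s: 14.98
position: [0.5073, 0.115, 0.1593]
tcp_rot: [[0.146, 0.989, -0.002], [0.989, -0.146, 0.0], [-0.0, -0.002, -1.0]]
force: [0.4, 0.0, -3.4]
opening: 0.499
```

send_rows(moves=[[-0.965,0.757,0,0,0,0,1],[-0.965,0.757,0,0,0,0,1],[-0.965,0.757,0,0,0,0,1],[-0.96,0.757,0,0,0,0,1],[0,0,0.3,0,0,0,1],[0,0,0,0,0,0,1]])

```text
time_s: 15.72
position: [0.5666, 0.01, 0.151]
tcp_rot: [[0.146, 0.989, -0.005], [0.989, -0.146, 0.001], [0.0, -0.005, -1.0]]
force: [-0.6, 0.4, -2.4]
opening: 0.502
```

Run:
```python
from h import *
np.set_printoptions(precision=4,suppress=True)
s=status.read_state(); print(s["position"],s["opening"])
c=vision.capture("side"); im=c["img"][:,:,::-1]
cv2.imwrite("pics/s5.png",cv2.resize(im[130:280,200:360],None,fx=5,fy=4,interpolation=cv2.INTER_CUBIC))
```

```text
[0.5666 0.01   0.151 ] 0.5020700408164587
```

View pics/s5.png

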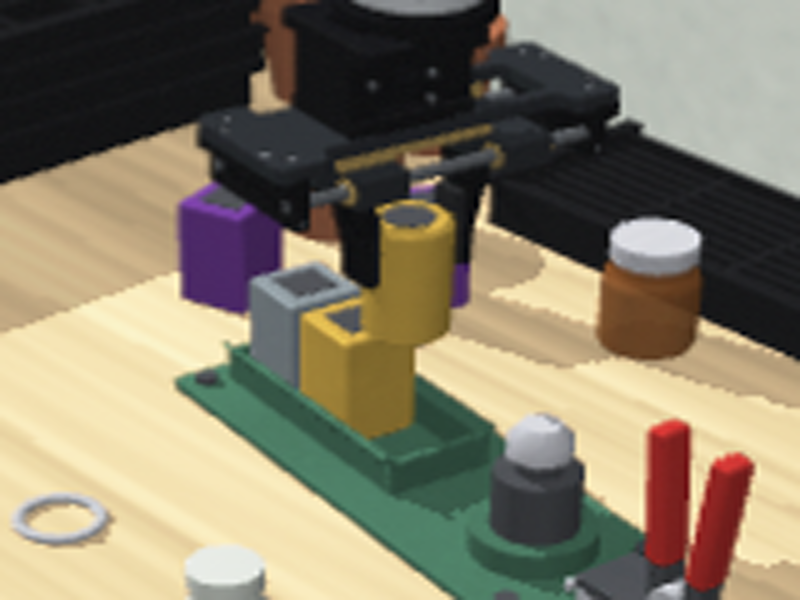

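The round weight hangs upright over the free -y end of the box, around pixel (283,184). I measure its offset from the square one in this camera.

Run:
```python
from h import *
np.set_printoptions(precision=2,suppress=True)
s=status.read_state();P=s["position"]
c=vision.capture("side"); p,col=pts(c,np.ones((420,560),bool)); col=col.astype(int)
yel=(col[:,0]>1.3*col[:,2])&(col[:,1]>1.15*col[:,2])
m=(np.linalg.norm(p[:,:2]-P[:2],axis=1)<.04)&yel
q=p[m]; t=q[(q[:,2]>P[2]+.030)]
print(len(t),np.median(t[:,2]),cv2.minEnclosingCircle((t[:,:2]*1000).astype(np.float32)))
b=q[(q[:,2]<P[2]+.025)&(q[:,2]>P[2]-.04)]
# circle fit to side face
from scipy.optimize import least_squares
f=lambda x: np.hypot(b[:,0]*1e3-x[0],b[:,1]*1e3-x[1])-22
r=least_squares(f,P[:2]*1e3,loss="soft_l1"); print(len(b),r.x,np.median(abs(r.fun)))
```

```text
202 0.18923780942704582 ((566.3158569335938, 7.8037214279174805), 38.008094787597656)
392 [566.66   8.11] 1.0470563448351875
```

send_rows(moves=[[-0.03,0.03,0.6,0,0,0,1],[0,0,0.8,0,0,0,1],[0,0,0.8,0,0,0,1],[0,0,0.6,0,0,0,1],[0,0,0.4,0,0,0,1],[0,0,0,0,0,0,1]])

```text
time_s: 16.58
position: [0.5688, 0.0089, 0.072]
tcp_rot: [[0.146, 0.989, -0.002], [0.989, -0.146, 0.0], [0.0, -0.002, -1.0]]
force: [0.8, 0.1, -2.7]
opening: 0.499
```

send_rows(moves=[[0,0,0.3,0,0,0,1],[0,0,0.3,0,0,0,1],[0,0,0.1,0,0,0,1],[0,0,0,0,0,0,1]])

```text
time_s: 17.08
position: [0.5692, 0.0087, 0.0551]
tcp_rot: [[0.146, 0.989, -0.0], [0.989, -0.146, 0.0], [0.0, -0.0, -1.0]]
force: [0.6, 0.1, -3.3]
opening: 0.5
```

send_rows(moves=[[0,0,0.07,0,0,0,1],[0,0,0,0,0,0,-1],[0,0,0,0,0,0,-1],[0,0,0,0,0,0,-1],[0,0,-0.6,0,0,0,-1],[0,0,-1,0,0,0,-1],[0,0,-1,0,0,0,-1],[0,0,-1,0,0,0,-1],[0,0,-1,0,0,0,-1],[0,0,-1,0,0,0,-1],[0,0,-1,0,0,0,-1],[0,0,-0.6,0,0,0,-1]])

```text
time_s: 18.58
position: [0.5698, 0.0086, 0.2359]
tcp_rot: [[0.146, 0.989, 0.003], [0.989, -0.146, -0.001], [-0.0, 0.003, -1.0]]
force: [1.2, -0.2, 0.2]
opening: 0.998
```

Run:
```python
from h import *
np.set_printoptions(precision=4,suppress=True)
s=status.read_state(); print(s["position"],s["opening"])
c=vision.capture("side"); im=c["img"][:,:,::-1]
cv2.imwrite("pics/s6.png",cv2.resize(im[150:350,220:400],None,fx=4,fy=3,interpolation=cv2.INTER_CUBIC))
p,col=pts(c,np.ones((420,560),bool)); col=col.astype(int)
S=np.array([.481,-.250]); near=np.linalg.norm(p[:,:2]-S,axis=1)<.1
b=p[near&(p[:,2]>.003)&(p[:,2]<.013)&(col.max(1)<110)]; print("base",len(b),cv2.minAreaRect((b[:,:2]*1000).astype(np.float32)))
red=near&(col[:,0]>1.8*col[:,1])
for z in (.14,.16,.178,.2):
    q=p[red&(abs(p[:,2]-z)<.008)]; print("red",z,len(q),cv2.minAreaRect((q[:,:2]*1000).astype(np.float32)))
c=vision.capture("top"); im=c["img"][:,:,::-1]
cv2.imwrite("pics/t6.png",cv2.resize(im[170:300,210:460],None,fx=3.2,fy=3.2,interpolation=cv2.INTER_CUBIC))
p,col=pts(c,np.ones((420,560),bool)); col=col.astype(int)
near=np.linalg.norm(p[:,:2]-S,axis=1)<.1
b=p[near&(p[:,2]>.003)&(p[:,2]<.013)&(col.max(1)<110)]; print("base",len(b),cv2.minAreaRect((b[:,:2]*1000).astype(np.float32)))
b=p[near&(p[:,2]>.090)&(p[:,2]<.108)]; print("crossbar",len(b),np.median(b[:,2]),cv2.minAreaRect((b[:,:2]*1000).astype(np.float32)))
red=near&(col[:,0]>1.8*col[:,1])
for z in (.178,.2,.208):
    q=p[red&(abs(p[:,2]-z)<.006)]; print("red",z,len(q),cv2.minAreaRect((q[:,:2]*1000).astype(np.float32)))
yel=(col[:,0]>1.5*col[:,2])&(col[:,1]>1.25*col[:,2])
for P in ([.575,.056],[.569,.01]):
    m=(np.linalg.norm(p[:,:2]-P,axis=1)<.033)&yel&(p[:,2]>.082)&(p[:,2]<.1); q=(p[m,:2]*1000).astype(np.float32); print(len(q),np.median(p[m,2]),cv2.minAreaRect(q))
```

```text
[0.5698 0.0086 0.2359] 0.9978322035616904
base 1054 ((478.6676940917969, -254.40841674804688), (121.38670349121094, 92.0317611694336), 86.10942077636719)
red 0.14 101 ((479.3606872558594, -255.56443786621094), (36.53704071044922, 17.6143856048584), 86.02011108398438)
red 0.16 111 ((478.4756164550781, -254.49659729003906), (40.377166748046875, 16.04065704345703), 84.7364273071289)
red 0.178 102 ((478.585205078125, -254.1038818359375), (44.376094818115234, 15.591960906982422), 84.89351654052734)
red 0.2 127 ((478.76947021484375, -255.05995178222656), (46.5233154296875, 16.50875473022461), 87.83627319335938)
base 1213 ((480.4178771972656, -248.4547119140625), (119.33808135986328, 88.01289367675781), 85.34690856933594)
crossbar 576 0.10160002355215275 ((480.85955810546875, -248.8894805908203), (108.8080062866211, 34.053077697753906), 85.54090881347656)
red 0.178 31 ((476.3715515136719, -245.30372619628906), (42.10126876831055, 11.962141990661621), 75.10572052001953)
red 0.2 44 ((480.0501708984375, -245.1618194580078), (42.52449417114258, 14.01264476776123), 86.27509307861328)
red 0.208 124 ((480.5489196777344, -247.0489501953125), (46.663291931152344, 14.649703979492188), 85.27519989013672)
52 0.09018363789232497 ((577.4111328125, 75.50199890136719), (5.911669731140137, 42.01092529296875), 84.35994720458984)
0 nan ((0.0, 0.0), (0.0, 0.0), 0.0)
  return _methods._mean(a, axis=axis, dtype=dtype,
  ret = ret.dtype.type(ret / rcount)
```

View pics/s6.png

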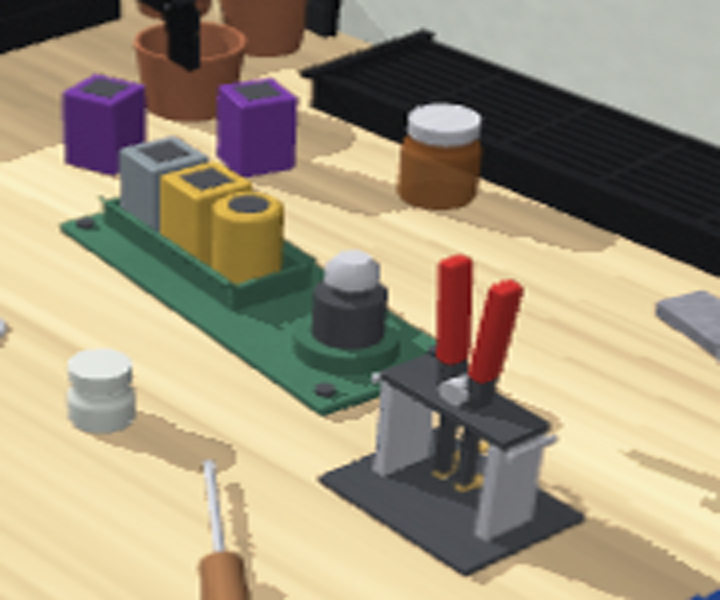

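View pics/t6.png

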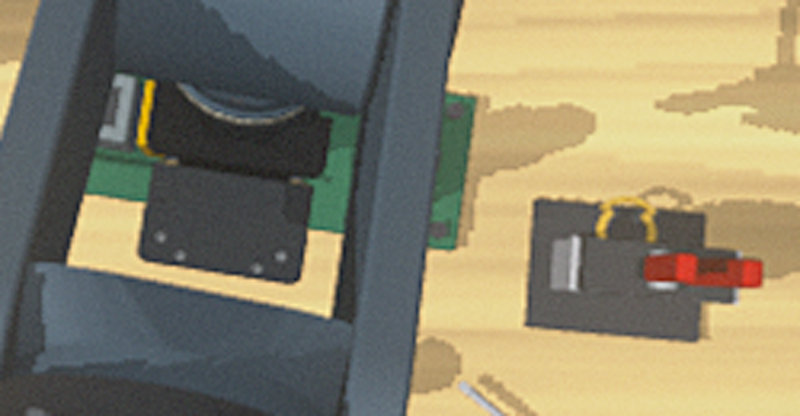

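send_rows(moves=[[0,0,0,0,0,0.957,-1],[0,0,0,0,0,0.957,-1],[0,0,0,0,0,0.957,-1],[0,0,0,0,0,0.957,-1],[0,0,0,0,0,0.957,-1],[0,0,0,0,0,0.957,-1],[0,0,0,0,0,0.957,-1],[0,0,0,0,0,0.957,-1],[0,0,0,0,0,0.957,-1]])

```text
time_s: 19.8
position: [0.5685, 0.0088, 0.2324]
tcp_rot: [[0.996, -0.084, -0.002], [-0.084, -0.996, 0.0], [-0.002, -0.0, -1.0]]
force: [-0.3, 0.5, 0.4]
opening: 0.998
```

send_rows(moves=[[-0.251,0.965,0,0,0,0,-1],[-0.251,0.965,0,0,0,0,-1],[-0.251,0.965,0,0,0,0,-1],[-0.251,0.965,0,0,0,0,-1],[-0.251,0.965,0,0,0,0,-1],[-0.251,0.965,0,0,0,0,-1],[-0.251,0.965,0,0,0,0,-1],[-0.251,0.965,0,0,0,0,-1],[-0.251,0.965,0,0,0,0,-1],[-0.251,0.965,0,0,0,0,-1],[-0.251,0.965,0,0,0,0,-1],[0,0,0,0,0,0,-1]])

```text
time_s: 21.3
position: [0.4788, -0.2515, 0.2326]
tcp_rot: [[0.997, -0.081, -0.001], [-0.081, -0.997, 0.001], [-0.001, -0.001, -1.0]]
force: [0.7, 0.6, -0.1]
opening: 1.001
```

Run:
```python
from h import *
np.set_printoptions(precision=2,suppress=True)
s=status.read_state(); print(s["time_s"],s["position"]*1e3,s["tcp_rot"],s["joint_positions"])
P=s["position"];R=s["tcp_rot"]
c=vision.capture("top"); p,col=pts(c,np.ones((420,560),bool)); col=col.astype(int)
yel=(col[:,0]>1.4*col[:,2])&(col[:,1]>1.2*col[:,2])
cv2.imwrite("pics/t7.png",cv2.resize(c["img"][170:300,210:460,::-1],None,fx=3.2,fy=3.2,interpolation=cv2.INTER_CUBIC))
for n,Q,y,lo,r in (("block",[.5755,.0565],1,.084,.032),("round",[.569,.010],1,.084,.026),("grey",[.583,.106],0,.085,.033)):
    m=(np.linalg.norm(p[:,:2]-Q,axis=1)<r)&(p[:,2]>lo)&(p[:,2]<.1)
    q=(p[m,:2]*1000).astype(np.float32); print(n,len(q),np.median(p[m,2]),cv2.minAreaRect(q))
m=(np.linalg.norm(p[:,:2]-[.553,-.095],axis=1)<.03)&(p[:,2]>.07)
q=p[m]; print("head",len(q),cv2.minEnclosingCircle((q[:,:2]*1000).astype(np.float32)))
t=q[q[:,2]>.0985]; print("tip",len(t),t.mean(0)*1e3,cv2.minEnclosingCircle((t[:,:2]*1000).astype(np.float32)))
c=vision.capture("side")
cv2.imwrite("pics/s7.png",cv2.resize(c["img"][150:350,220:400,::-1],None,fx=4,fy=3,interpolation=cv2.INTER_CUBIC))
```

```text
21.3 [ 478.82 -251.49  232.63] [[ 1.   -0.08 -0.  ]
 [-0.08 -1.    0.  ]
 [-0.   -0.   -1.  ]] [-39.55  23.07  93.47  -0.    63.55  55.12]
block 510 0.09019868862749231 ((575.5830078125, 56.28514099121094), (62.8974494934082, 43.78046417236328), 82.43401336669922)
round 354 0.0904729541631294 ((569.3418579101562, 10.659299850463867), (42.39842987060547, 40.89617919921875), 45.78872299194336)
grey 471 0.09035692178522081 ((582.419677734375, 100.66758728027344), (54.28866958618164, 43.983577728271484), 81.13428497314453)
head 246 ((553.4636840820312, -95.38938903808594), 21.38673210144043)
tip 111 [553.53 -94.39 101.53] ((553.594970703125, -94.8141860961914), 12.697810173034668)
```

View pics/s7.png

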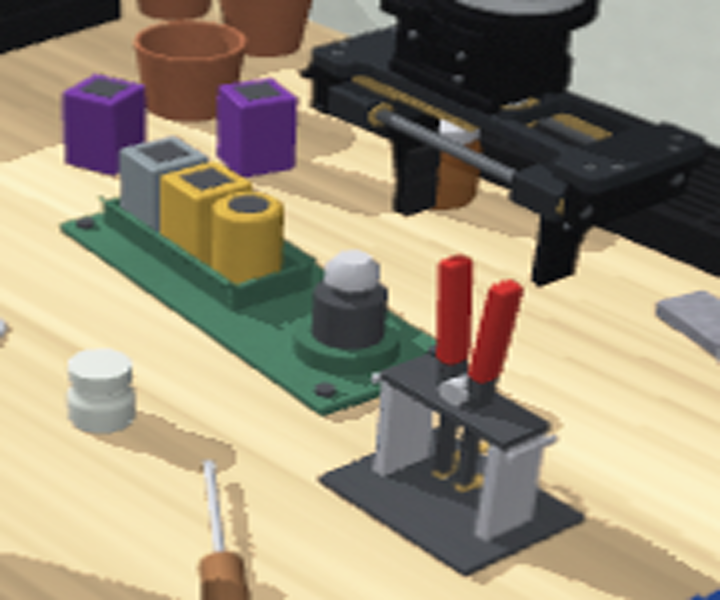

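View pics/t7.png

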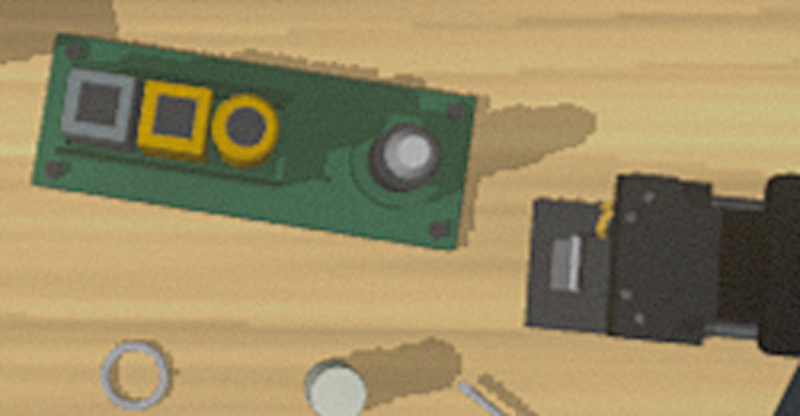

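send_rows(moves=[[0.05,-0.045,0.6,0,0,0,-1],[0,0,0.8,0,0,0,-1],[0,0,0.8,0,0,0,-1],[0,0,0.5,0,0,0,-1],[0,0,0.24,0,0,0,-1],[0,0,0,0,0,0,-1]])

```text
time_s: 22.15
position: [0.481, -0.2491, 0.1597]
tcp_rot: [[0.997, -0.078, -0.0], [-0.078, -0.997, 0.0], [-0.0, -0.0, -1.0]]
force: [0.1, 0.4, 0.4]
opening: 0.999
```

Run:
```python
from h import *
np.set_printoptions(precision=2,suppress=True)
s=status.read_state(); P=s["position"];R=s["tcp_rot"]; print(P*1e3,s["force"])
c=vision.capture("side"); p,col=pts(c,np.ones((420,560),bool)); col=col.astype(int)
cv2.imwrite("pics/s8.png",cv2.resize(c["img"][200:340,270:400,::-1],None,fx=5,fy=4,interpolation=cv2.INTER_CUBIC))
q=(p+[.0025,.0025,.001]-P)@R*1e3
m=(np.abs(q[:,0])<25)&(np.abs(q[:,1])<80)&(q[:,2]<5)&(q[:,2]>-30)
red=m&(col[:,0]>1.8*col[:,1]); print("red",np.percentile(q[red],[2,50,98],axis=0))
dk=m&(col.max(1)<70)
for sg in (1,-1):
    w=q[dk&(sg*q[:,1]>35)]; print(sg,len(w),np.percentile(w,[2,50,98],axis=0))
```

```text
[ 480.98 -249.13  159.73] [0.1  0.44 0.4 ]
red [[ -8.03 -17.63 -28.58]
 [ -3.85  -6.47 -12.03]
 [  7.25  24.76   4.34]]
1 102 [[-10.51  43.05 -29.24]
 [ -3.6   50.99 -14.55]
 [ 10.27  53.48  -1.79]]
-1 112 [[ -9.84 -53.43 -29.07]
 [ -2.85 -45.87 -15.19]
 [  9.99 -42.74  -0.72]]
```

View pics/s8.png

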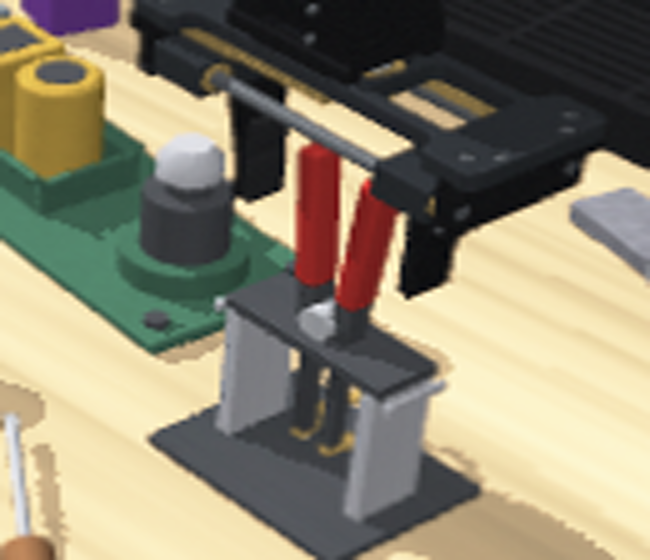

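The side view shows the fingers straddling both red handles, with the pads level at grip height. The handles sit about 3 mm toward +tool y, so I correct for that and then close.

send_rows(moves=[[-0.01,0.12,0.03,0,0,0,-1],[0,0,0,0,0,0,-1],[0,0,0,0,0,0,1],[0,0,0,0,0,0,1],[0,0,0,0,0,0,1],[0,0,0,0,0,0,1],[0,0,0,0,0,0,1],[0,0,0,0,0,0,1]])

```text
time_s: 23.2
position: [0.4808, -0.2518, 0.1602]
tcp_rot: [[0.997, -0.079, 0.001], [-0.079, -0.997, 0.001], [0.001, -0.001, -1.0]]
force: [-0.7, 4.6, 11.1]
opening: 0.403
```

send_rows(moves=[[0,0,0,0,0,0,1],[0,0,0,0,0,0,1]])

```text
time_s: 23.45
position: [0.4808, -0.2518, 0.1606]
tcp_rot: [[0.997, -0.079, 0.001], [-0.079, -0.997, 0.001], [0.001, -0.001, -1.0]]
force: [-1.1, 4.2, 9.0]
opening: 0.358
```

Run:
```python
from h import *
np.set_printoptions(precision=2,suppress=True)
s=status.read_state(); print(s["opening"],s["force"],s["moment"],s["position"])
c=vision.capture("side")
cv2.imwrite("pics/s9.png",cv2.resize(c["img"][200:340,270:400,::-1],None,fx=5,fy=4,interpolation=cv2.INTER_CUBIC))
```

```text
0.358400090082945 [-1.11  4.21  9.01] [0.45 0.29 0.01] [ 0.48 -0.25  0.16]
```

View pics/s9.png

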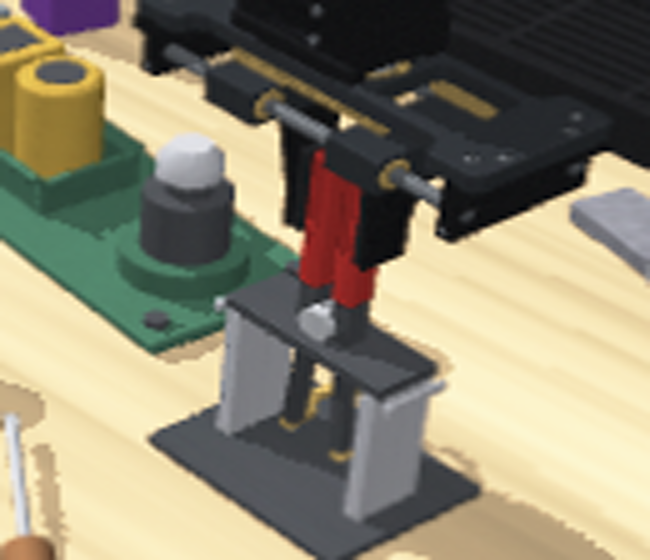

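The handles are squeezed to 31 mm and the tips are spread in the stand. Lifting straight up.

send_rows(moves=[[0,0,-0.2,0,0,0,1],[0,0,-0.4,0,0,0,1],[0,0,-0.6,0,0,0,1],[0,0,-0.7,0,0,0,1],[0,0,-0.7,0,0,0,1],[0,0,-0.7,0,0,0,1],[0,0,-0.5,0,0,0,1],[0,0,-0.3,0,0,0,1],[0,0,0,0,0,0,1],[0,0,0,0,0,0,1]])

```text
time_s: 24.75
position: [0.48, -0.2521, 0.2612]
tcp_rot: [[0.997, -0.079, -0.001], [-0.079, -0.997, 0.001], [-0.001, -0.001, -1.0]]
force: [-0.8, -1.0, -1.4]
opening: 0.357
```

Run:
```python
from h import *
np.set_printoptions(precision=2,suppress=True)
s=status.read_state(); print(s["opening"],s["force"],s["moment"],s["position"]*1e3); P=s["position"];R=s["tcp_rot"]
for k,(x0,y0,w,h) in {"side":(270,190,140,140),"top":(300,170,200,120)}.items():
    c=vision.capture(k)
    f=800/w if k=="top" else 4.2
    im=c["img"][:,:,::-1].copy()
    cv2.imwrite(f"pics/{k}10.png",cv2.resize(im[y0:y0+h,x0:x0+w],None,fx=f,fy=f,interpolation=cv2.INTER_CUBIC))
    ex=P+R@[.026,0,-.019+.153]; print(k,"expected ring",ex*1e3,proj(c,ex)); 
    lm=models.landmark_of(k,"ring"); print([(np.array(l["point"]),l["confidence"]) for l in lm[:3]])
    p,col=pts(c,np.ones((420,560),bool)); col=col.astype(int)
    q=(p-P)@R*1e3; m=(np.hypot(q[:,0]-26,q[:,1])<40)&(abs(q[:,2]-134)<8)&(col[:,0]>1.4*col[:,2])
    w_=q[m]; print(len(w_)); 
    if len(w_)>4: print(np.percentile(w_,[3,50,97],axis=0))
```

```text
0.3574080391650851 [-0.83 -1.02 -1.36] [-0.01  0.16 -0.02] [ 480.03 -252.08  261.19]
side expected ring [ 505.79 -254.    127.16] [[345.25 266.76]]
[(array([344.6, 269.2]), 0.64)]
146
[[ -3.84 -22.9  131.84]
 [ 23.77   9.61 135.5 ]
 [ 48.3   28.73 139.68]]
top expected ring [ 505.79 -254.    127.16] [[422.24 240.9 ]]
[]
2
```

View pics/side10.png

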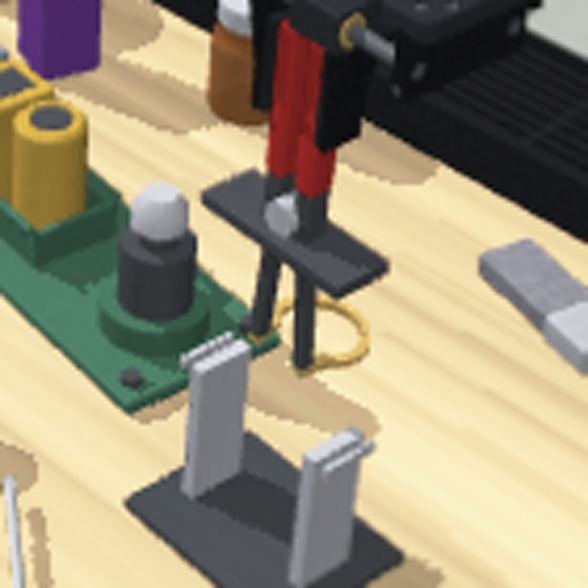

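View pics/top10.png

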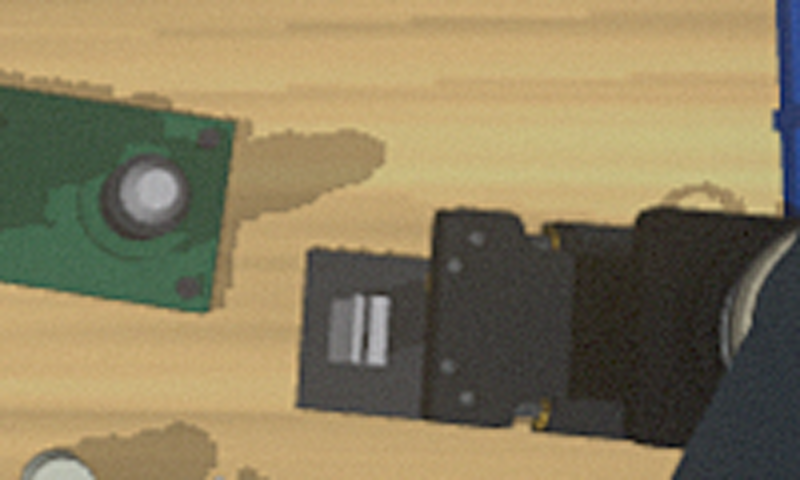

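send_rows(moves=[[0.1,-0.4,0,0,0,0,1],[0.15,-0.7,0,0,0,0,1],[0.17,-0.8,0,0,0,0,1],[0.17,-0.8,0,0,0,0,1],[0.17,-0.8,0,0,0,0,1],[0.17,-0.8,0,0,0,0,1],[0.17,-0.8,0,0,0,0,1],[0.15,-0.7,0,0,0,0,1],[0.1,-0.45,0,0,0,0,1],[0.03,-0.2,0,0,0,0,1],[0,0,0,0,0,0,1],[0,0,0,0,0,0,1]])

```text
time_s: 26.45
position: [0.5275, -0.0949, 0.2618]
tcp_rot: [[0.997, -0.079, -0.0], [-0.079, -0.997, -0.0], [-0.0, 0.0, -1.0]]
force: [-0.2, -0.1, -3.1]
opening: 0.353
```

```bash
cat > m.py <<'E'
from h import *
import sys
np.set_printoptions(precision=2,suppress=True)
tag=sys.argv[1]
s=status.read_state(); print(s["time_s"],s["opening"],s["force"],s["position"]*1e3); P=s["position"];R=s["tcp_rot"]; print(R)
c=vision.capture("side")
im=c["img"][:,:,::-1].copy()
x0,y0,w,h=270,180,100,110
z=cv2.resize(im[y0:y0+h,x0:x0+w],None,fx=5.4,fy=5.4,interpolation=cv2.INTER_CUBIC)
cv2.imwrite(f"pics/{tag}.png",z)
p,col=pts(c,np.ones((420,560),bool)); col=col.astype(int)
q=(p-P)@R*1e3; m=(np.hypot(q[:,0]-26,q[:,1])<38)&(abs(q[:,2]-134)<9)&(col[:,0]>1.4*col[:,2])&(col[:,1]>1.1*col[:,2])&(col[:,0]>80)
b=q[m]; print("ring tool",len(b),np.percentile(b,[2,50,98],axis=0))
w=p[m]*1e3; print("ring world",np.percentile(w,[2,50,98],axis=0))
d=np.linalg.norm(p[:,:2]-[.5495,-.099],axis=1)
t=p[(d<.03)&(p[:,2]>.09)&(p[:,2]<.112)&(col.max(1)-col.min(1)<30)&(col.min(1)>110)]*1e3
print("white tip side",len(t),np.percentile(t,[2,50,98],axis=0))
lm=models.landmark_of("side","ring"); print([(np.array(l["point"]),l["confidence"]) for l in lm[:3]])
E
python3 m.py s11
```

```text
26.45 0.35263511624887267 [-0.18 -0.15 -3.09] [527.47 -94.91 261.78]
[[ 1.   -0.08 -0.  ]
 [-0.08 -1.   -0.  ]
 [-0.    0.   -1.  ]]
ring tool 116 [[ -5.   -23.9  131.94]
 [ 24.01   5.3  135.19]
 [ 49.23  29.45 139.59]]
ring world [[ 523.02 -125.84  122.18]
 [ 551.21 -103.95  126.59]
 [ 576.31  -72.85  129.84]]
white tip side 93 [[ 537.13 -115.38   90.47]
 [ 546.21 -105.7    96.55]
 [ 560.89  -90.1   102.64]]
[(array([307. , 227.7]), 0.8)]
```

View pics/s11.png

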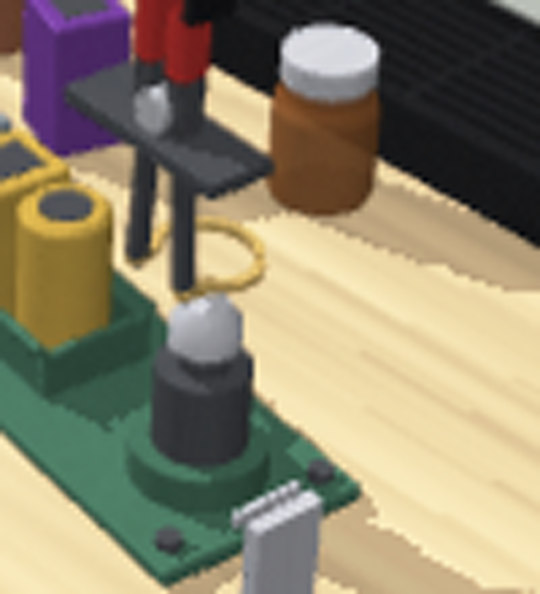

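```bash
cat > ov.py <<'E'
from h import *
import sys
def circ(x,y,z,r,n=90):
    a=np.linspace(0,2*np.pi,n); return np.c_[x+r*np.cos(a),y+r*np.sin(a),0*a+z]
def overlay(c,stub,ring,tag,x0=275,y0=205,w=66,h=75,f=8):
    z=cv2.resize(c["img"][y0:y0+h,x0:x0+w,::-1],None,fx=f,fy=f,interpolation=cv2.INTER_CUBIC)
    def d(P,col):
        q=((proj(c,P)-[x0,y0]+.5)*f); cv2.polylines(z,[np.round(q*8).astype(int)],True,col,1,cv2.LINE_AA,3)
    if stub is not None:
        for zz,r in ((.069,.022),(.081,.0165),(.092,.0165),(.102,.010),(.010+.0,.0)): 
            if r: d(circ(*stub,zz,r),(0,0,255))
    if ring is not None:
        x,y,zc=ring
        d(circ(x,y,zc,.0195),(255,0,255)); d(circ(x,y,zc,.026),(255,0,0))
    cv2.imwrite(f"pics/{tag}.png",z)
E
python3 - <<'E'
from ov import *
c=vision.capture("side")
b=np.array([-.002,-.0035])
overlay(c,np.array([.5528,-.0961])+b,(.5531+b[0],-.0969+b[1],.1265),"ov1")
E
```

```text
(no output)
```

View pics/ov1.png

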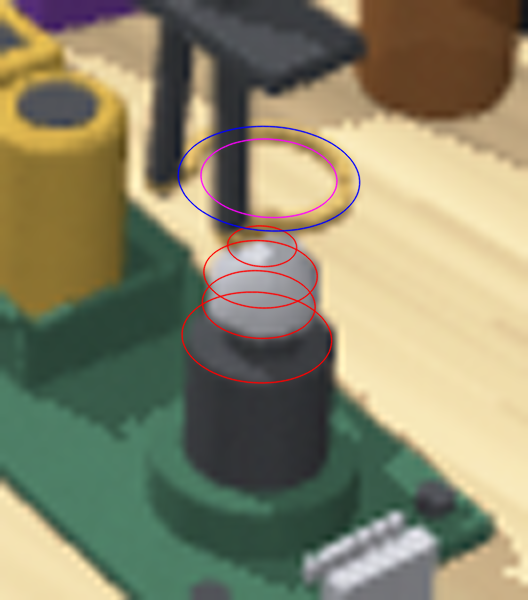

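Run:
```python
from ov import *
c=vision.capture("side")
b=np.array([-.002,-.0035])
overlay(c,None,None,"ov2",x0=292,y0=214,w=34,h=26,f=20)
overlay(c,np.array([.5528,-.0961])+b,(.5531+b[0],-.0969+b[1],.1265),"ov3",x0=292,y0=214,w=34,h=26,f=20)
```

```text
(no output)
```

View pics/ov2.png

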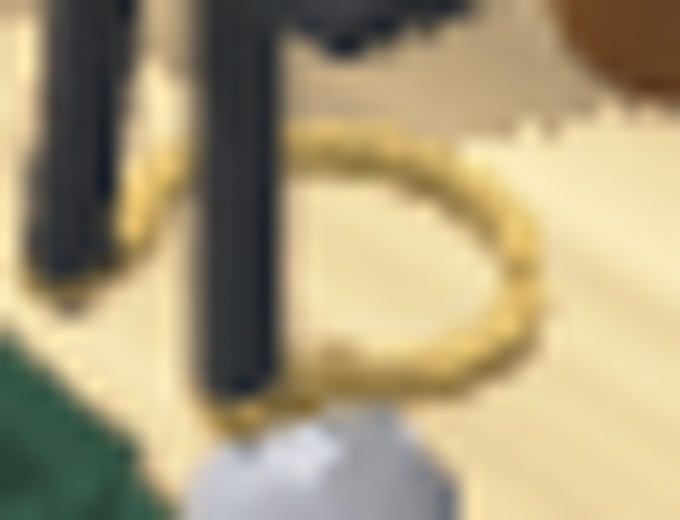

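View pics/ov3.png

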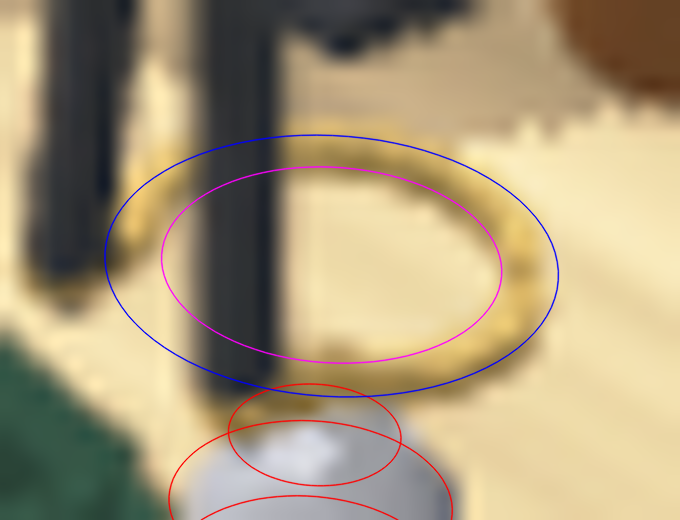

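```bash
cat > fit.py <<'E'
from ov import *
from scipy.optimize import minimize
S=8
def hullmask(c,P,box):
    x0,y0,w,h=box; q=((proj(c,P)-[x0,y0]+.5)*S).astype(np.float32)
    m=np.zeros((h*S,w*S),np.uint8); cv2.fillConvexPoly(m,cv2.convexHull(q).astype(np.int32).reshape(-1,2),255)
    return cv2.resize(m,(w,h),interpolation=cv2.INTER_AREA)/255.
def fit_head(c,dz,box=(290,222,35,40)):
    x0,y0,w,h=box; im=c["img"][y0:y0+h,x0:x0+w].astype(float)
    lum=im.mean(2); sat=im.max(2)-im.min(2)
    obs=np.clip((lum-85)/70,0,1)*(sat<45)
    def mod(v): return hullmask(c,np.vstack([circ(v[0],v[1],z+dz,r) for z,r in ((.081,.0165),(.092,.0165),(.102,.010))]),box)
    f=lambda v: np.abs(mod(v/1e3)-obs).sum()
    best=min(((f(np.array([x,y])),x,y) for x in np.arange(546,558,.5) for y in np.arange(-106,-92,.5)))
    return best,obs
def fit_ring(c,z,R,box=(290,212,38,34),center=(.551,-.1)):
    x0,y0,w,h=box; im=c["img"][y0:y0+h,x0:x0+w].astype(float)
    obs=((im[...,0]>1.45*im[...,2])&(im[...,0]>60)).astype(float)
    return obs
E
python3 - <<'E'
from fit import *
c=vision.capture("side")
import copy
c0=dict(c); c0["img"]=cv2.imread("pics/side0.png")[:,:,::-1]
for dz in (0,-.0015,-.002):
    b,obs=fit_head(c0,dz); print(dz,b,obs.sum())
x0,y0,w,h=285,215,45,40
im=cv2.resize(np.hstack([c0["img"][y0:y0+h,x0:x0+w,::-1],np.repeat(((fit_head(c0,0,(x0,y0,w,h))[1])*255).astype(np.uint8)[...,None],3,2)]),None,fx=8,fy=8,interpolation=cv2.INTER_NEAREST); cv2.imwrite("pics/o.png",im)
E
```

```text
0 (np.float64(34.98851540616246), np.float64(552.5), np.float64(-99.0)) 156.78571428571428
-0.0015 (np.float64(34.79355742296919), np.float64(554.0), np.float64(-97.5)) 156.78571428571428
-0.002 (np.float64(34.43557422969188), np.float64(554.5), np.float64(-97.5)) 156.78571428571428
```

View pics/o.png

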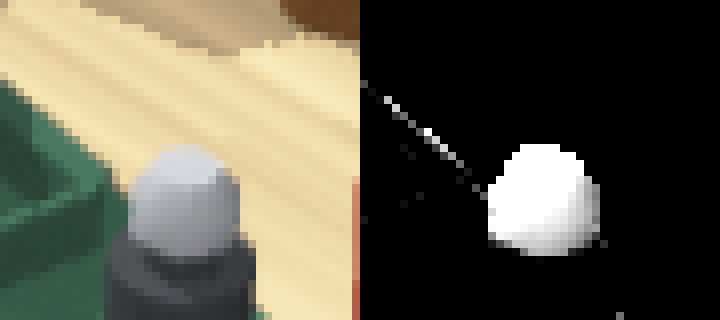

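Run:
```python
from fit import *
c=vision.capture("side")
c0=dict(c); c0["img"]=cv2.imread("pics/side0.png")[:,:,::-1]
for s in ((.5525,-.099),(.5498,-.1015)):
    for z,r in ((.102,.01),(.092,.0165),(.081,.0165),(.069,.022)):
        q=proj(c,circ(*s,z,r)); print(s,z,q.min(0),q.max(0))
overlay(c0,(.5525,-.099),None,"ov4",x0=290,y0=226,w=36,h=36,f=16)
overlay(c0,(.5498,-.1015),None,"ov5",x0=290,y0=226,w=36,h=36,f=16)
```

```text
(0.5525, -0.099) 0.102 [303.23666723 232.2787955 ] [311.85021145 237.3570514 ]
(0.5525, -0.099) 0.092 [300.26468493 234.10814999] [314.41301557 242.52539989]
(0.5525, -0.099) 0.081 [300.07490734 237.87024849] [314.15467954 246.32746654]
(0.5525, -0.099) 0.069 [297.53553901 240.5509357 ] [316.2098132  251.88421321]
(0.5498, -0.1015) 0.102 [303.17176063 233.19852187] [311.80627095 238.30137798]
(0.5498, -0.1015) 0.092 [300.19283245 235.02431975] [314.37541392 243.48210948]
(0.5498, -0.1015) 0.081 [300.00290363 238.79093972] [314.1165605  247.28862962]
(0.5498, -0.1015) 0.069 [297.45772254 241.46987893] [316.17673014 252.85706918]
```

View pics/ov4.png

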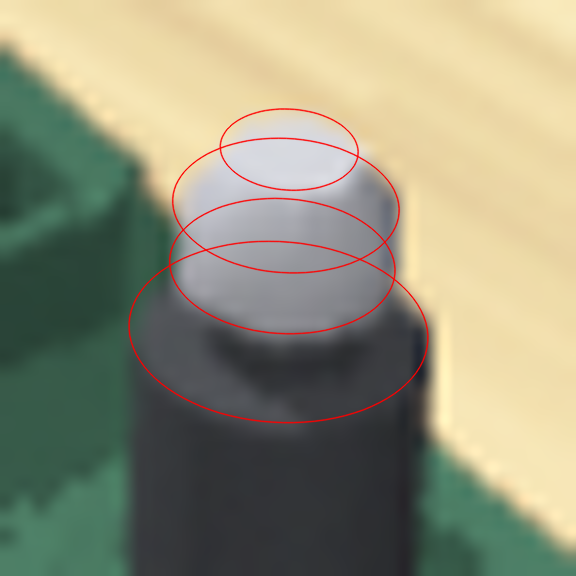

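View pics/ov5.png

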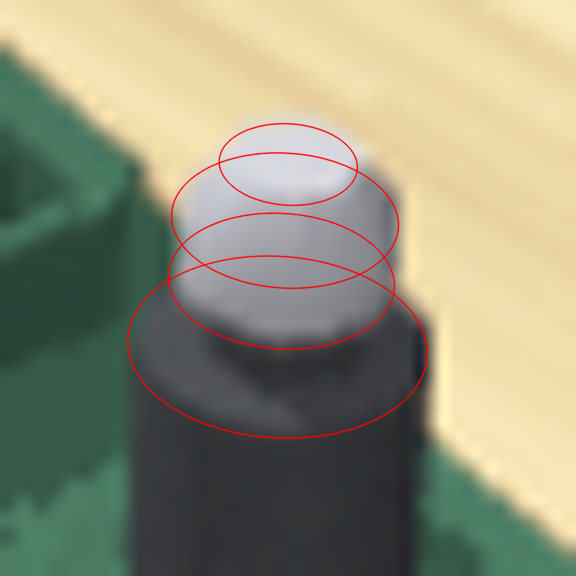

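Run:
```python
from fit import *
c=vision.capture("side")
x0,y0,w,h,f=292,214,34,26,20
z=cv2.resize(c["img"][y0:y0+h,x0:x0+w,::-1],None,fx=f,fy=f,interpolation=cv2.INTER_CUBIC)
def d(P,col):
    q=((proj(c,P)-[x0,y0]+.5)*f); cv2.polylines(z,[np.round(q*8).astype(int)],True,col,1,cv2.LINE_AA,3)
X,Y=.5519,-.1002
d(circ(X,Y,.1295,.0255),(255,0,0)); d(circ(X,Y,.1255,.0255),(255,0,0)); d(circ(X,Y,.1295,.0205),(255,0,255)); d(circ(X,Y,.1255,.0205),(0,160,0))
cv2.imwrite("pics/ov6.png",z)
```

```text
(no output)
```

View pics/ov6.png

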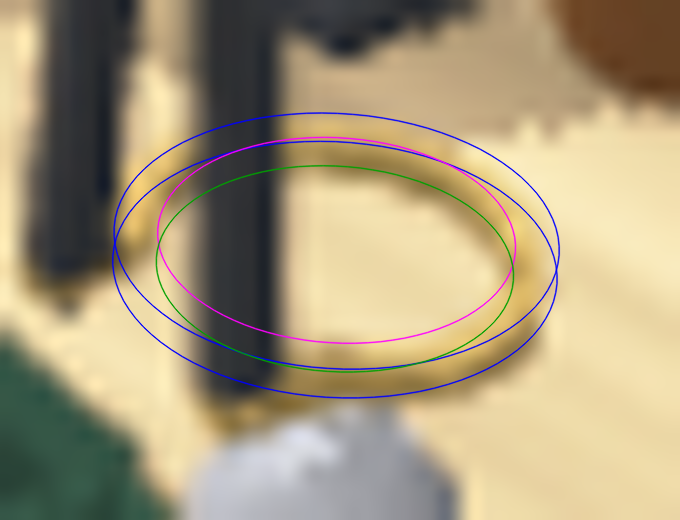

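send_rows(moves=[[0.02,0,0.3,0,0,0,1],[0,0,0.4,0,0,0,1],[0,0,0.3,0,0,0,1],[0,0,0.18,0,0,0,1],[0,0,0,0,0,0,1],[0,0,0,0,0,0,1]])

```text
time_s: 27.55
position: [0.5283, -0.0945, 0.2325]
tcp_rot: [[0.997, -0.079, 0.001], [-0.079, -0.997, -0.0], [0.001, 0.0, -1.0]]
force: [0.4, -0.5, -2.5]
opening: 0.356
```

```bash
cat > ro.py <<'E'
from fit import *
import sys
np.set_printoptions(precision=2,suppress=True)
s=status.read_state(); P=s["position"]; zr=P[2]-.134-.0003; print(s["time_s"],P*1e3,s["force"],s["opening"],"ring z",zr); print(s["tcp_rot"])
c=vision.capture("side")
x0,y0,w,h,f=288,222,40,34,18
z=cv2.resize(c["img"][y0:y0+h,x0:x0+w,::-1],None,fx=f,fy=f,interpolation=cv2.INTER_CUBIC)
cv2.imwrite(f"pics/{sys.argv[1]}a.png",z.copy())
def d(P,col):
    q=((proj(c,P)-[x0,y0]+.5)*f); cv2.polylines(z,[np.round(q*8).astype(int)],True,col,1,cv2.LINE_AA,3)
X,Y=.5519,-.1002
d(circ(X,Y,zr+.002,.025),(255,0,0)); d(circ(X,Y,zr-.002,.025),(255,0,0)); d(circ(X,Y,zr+.002,.0205),(255,0,255)); d(circ(X,Y,zr-.002,.0205),(0,160,0))
for a,b in ((.081,.0165),(.092,.0165),(.102,.010)): d(circ(X,Y,a,b),(0,0,255))
cv2.imwrite(f"pics/{sys.argv[1]}b.png",z)
E
python3 ro.py r1
```

```text
27.55 [528.26 -94.46 232.5 ] [ 0.41 -0.49 -2.47] 0.35582554895677737 ring z 0.09820107190334101
[[ 1.   -0.08  0.  ]
 [-0.08 -1.   -0.  ]
 [ 0.    0.   -1.  ]]
```

View pics/r1a.png

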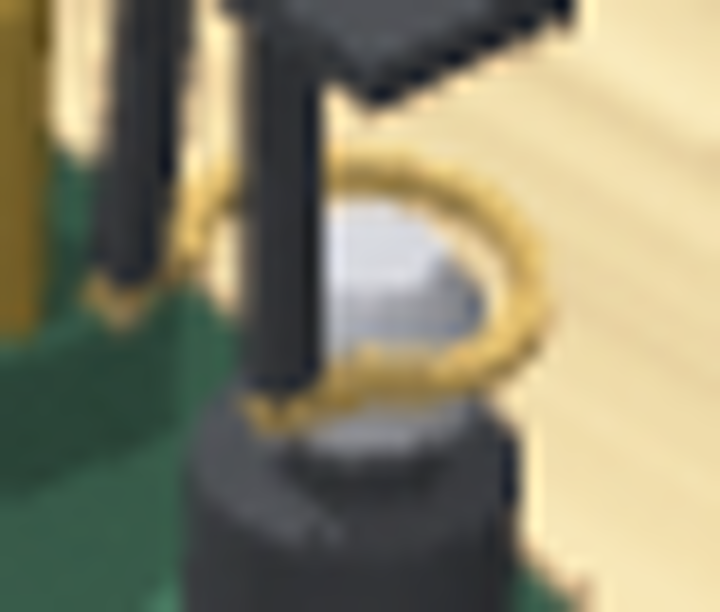

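View pics/r1b.png

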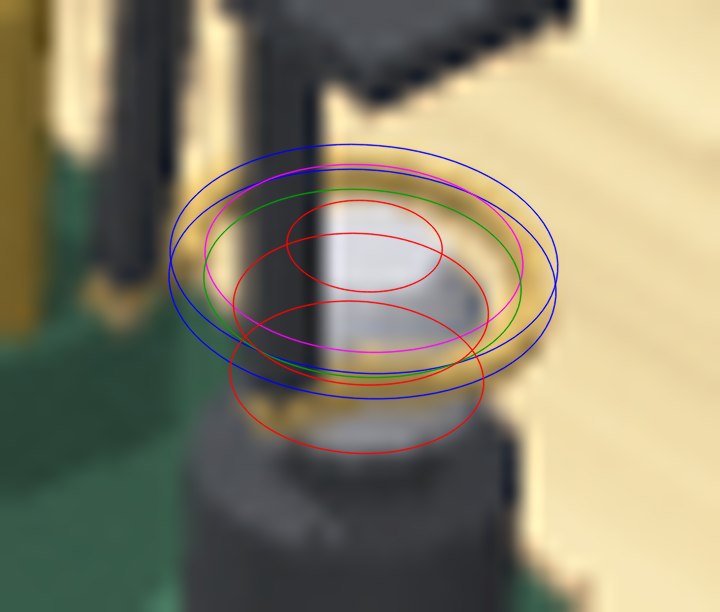

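The ring circles the head and looks centred to within about 1 mm in r1a. Gaps are visible at the right (490 to 510) and at the left. I nudge slightly and continue.

send_rows(moves=[[0.025,-0.015,0.15,0,0,0,1],[0,0,0.2,0,0,0,1],[0,0,0.1,0,0,0,1],[0,0,0,0,0,0,1]])

```text
time_s: 28.1
position: [0.5284, -0.094, 0.2207]
tcp_rot: [[0.997, -0.079, -0.001], [-0.079, -0.997, 0.0], [-0.001, -0.0, -1.0]]
force: [-0.1, 0.5, -1.9]
opening: 0.36
```

send_rows(moves=[[0,0,0.12,0,0,0,1],[0,0,0.14,0,0,0,1],[0,0,0.12,0,0,0,1],[0,0,0.07,0,0,0,1],[0,0,0,0,0,0,1],[0,0,0,0,0,0,1]])

```text
time_s: 28.85
position: [0.5288, -0.0941, 0.2099]
tcp_rot: [[0.997, -0.079, 0.0], [-0.079, -0.997, -0.0], [0.0, 0.0, -1.0]]
force: [-0.4, 1.1, -2.4]
opening: 0.354
```

```bash
sed -i 's/x0,y0,w,h,f=288,222,40,34,18/x0,y0,w,h,f=288,230,40,34,18/' ro.py; python3 ro.py r2; python3 -c "
from rig import status
import numpy as np
s=status.read_state();print(s['force'],s['moment'],s['qvel'])"
```

```text
28.85 [528.75 -94.11 209.87] [-0.41  1.11 -2.41] 0.3537692168744494 ring z 0.07556582441360457
[[ 1.   -0.08  0.  ]
 [-0.08 -1.   -0.  ]
 [ 0.    0.   -1.  ]]
[ 0.61075264  0.4287137  -2.1161188 ] [-0.04731078  0.17061701  0.00345026] [-0.00754732 -0.0729727   0.00262009 -0.0198699   0.04179818 -0.03325508]
```

View pics/r2a.png

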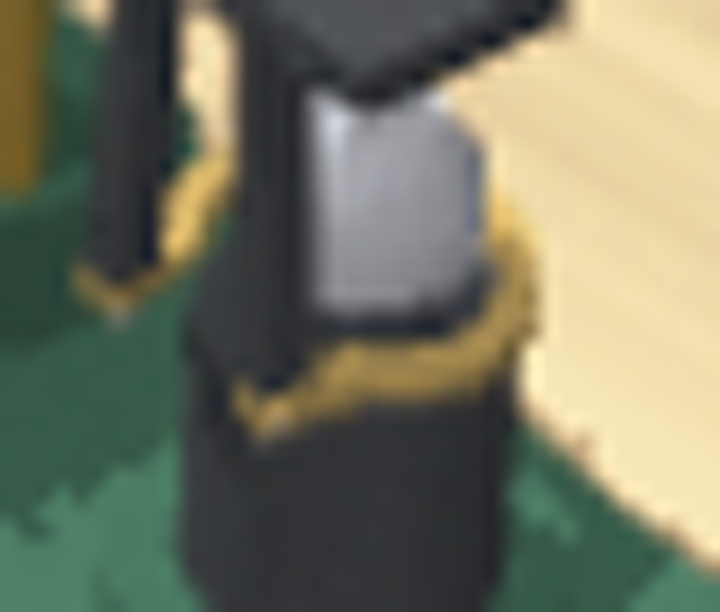

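View pics/r2b.png

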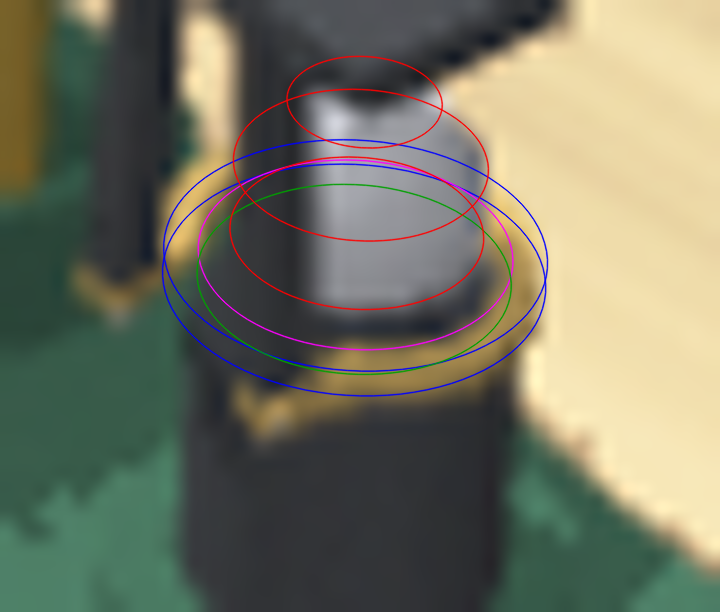

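The ring lies around the stub between the head's underside (row 305) and the shoulder, with its front edge at 345–405. It is upright and the measured force is at the free-hanging level. I hold still, then make a last check of the weights and bystanders.

send_rows(moves=[[0.01,-0.01,0,0,0,0,1],[0,0,0,0,0,0,1],[0,0,0,0,0,0,1],[0,0,0,0,0,0,1],[0,0,0,0,0,0,1],[0,0,0,0,0,0,1]])

```text
time_s: 29.65
position: [0.5289, -0.0938, 0.2098]
tcp_rot: [[0.997, -0.079, -0.0], [-0.079, -0.997, 0.0], [-0.0, -0.0, -1.0]]
force: [-0.9, 1.0, -2.3]
opening: 0.351
```

Run:
```python
from h import *
np.set_printoptions(precision=2,suppress=True)
s=status.read_state(); print(s["time_s"],s["position"]*1e3,s["force"],s["moment"],s["opening"])
c=vision.capture("side"); cv2.imwrite("pics/fin.png",c["img"][:,:,::-1])
```

```text
29.65 [528.93 -93.84 209.8 ] [-0.91  1.04 -2.28] [-0.09  0.14  0.02] 0.35145212330743136
```

View pics/fin.png

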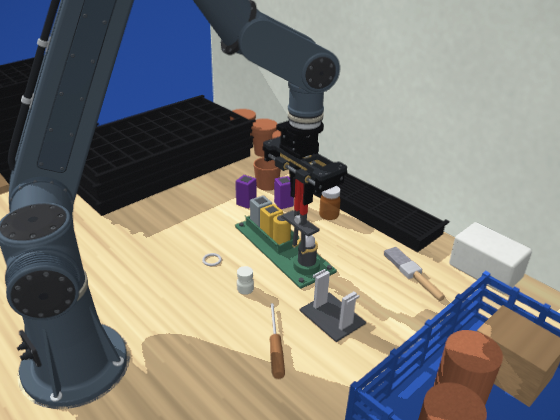

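The final view shows all three weights upright in the box at about (268,220). The pliers are on the stub at (305,240) and the bystanders are where they were.

```bash
python3 -c "
from rig import bot
print(bot.hand_in())"
```

```text
the job is handed in; nothing more can be done
None
```

I packed both yellow weights in the ballast box, spread the snap ring with the pliers and lowered it over the stub to mid-groove. I handed in at about 30 s, with the pliers still held and squeezed; the hand-in reports no verdict.

- **Weights:** The square and round weights stand upright beside the grey one. From the top camera, the square is at about unit y = 58 mm and the round at about 12 mm, x within about 1 mm. The weights' tops read 90 mm above the bench, so they sit on the floor. The fingers opened and rose clear of both.
- **Pliers:** The opening of about 31 mm shows them fully squeezed, and the tool is vertical. The wrist force (about -2.3 N in z) matched the free-hanging value to within the noise, so I saw no sign of pressing on the stub.
- **Ring:** I put it at about 75 mm height, 1 to 1.5 mm from the stub axis. Only the side camera could see it.
- **Bystanders:** In the last side picture they are in their original places.

**Disagreements:**
- The two cameras differed from each other by up to 8 mm in y. I worked from positions measured relative to each other in one camera and checked them against the fingers' known position.
- The last overlay put the ring slightly lower in the picture than the model. That means up to about 1 mm low in height or 1.5 mm towards the camera, both well inside the limits. I left it there after a 0.25 mm nudge.

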